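# Line up polarimeter tubes in the V-cradle against the flip stop

## Task

Swing the cradle's stop bar fully down across the far ends of the V-grooves. Lay every polarimeter tube that is on the bench in a groove of its own (any groove) and push it fully home, so that both collars rest on both flanks and its end touches the lowered bar. Once all the tubes are home together, swing the bar back up so that it stands upright, leaving the tubes home and at rest, and do not disturb the jar, the bottle or the weighing pot.

Things in the scene. Friction and masses are not known exactly. Their poses are not given: they have to be found in the camera images.
- cradle: fixed tube cradle on a base plate 290 mm wide (y), 257 long (x -100 to +157), 10 thick. Origin on the bench surface below the centres of tubes that are home; x along the grooves, away from the robot, towards the stop; z up. Four 90-degree V-grooves at y = -108, -36, +36, +108 mm. A tube that is home has its centre at x = 0, z = 56 mm, its axis level along x, and its end (x = 75) touches the lowered bar
- finger_gap (a point): centre of the free gap between the cradle's near saddles (cradle x -90 to -40 mm) and far saddles (x +30 to +72), at cradle x = -5, y = 0, on top of the base plate (10 mm up). The gap is 70 mm long and runs across all four grooves: room for fingers round a seated tube's barrel. Saddle tops are 50 mm up. A seated tube slides along under 2 to 5 N
- stop_bar (a joint): hinge of the flip stop, rad: 0 = fully down (its limit; arms level, bar across the far ends of all four grooves), grows as the bar is swung up and away from the tubes, 1.57 = upright, limit 1.6. It stays where it is left (stiff: about 3 to 5 N at the handle). A tube pushed against the lowered bar does not lift it
- bar_handle (a point): middle of the bar's black handle: a round rod 12 mm in diameter, 55 mm long, sticking out along the cradle's -y from the end of the steel bar (10 mm thick, 16 high, 290 long; tube-side face at cradle x = 75 when down). At joint value q the point is at cradle x = 140 - 60 cos q, y = -174, z = 56 + 60 sin q (mm)
- bar_hinge (a point): point on the hinge axis of the stop bar, at cradle x = 140, y = 0, z = 56 mm; the axis runs along the cradle's y
- tube1_center (a point): polarimeter tube, 150 mm long, 0.25 kg: round glass barrel 28 mm in diameter over the middle 86 mm, and at each end a steel collar 32 mm long, octagonal, 40 mm across flats; ends alike. Starts lying on the bench on a flat (axis 20 mm up). The point is the tube's very centre; x runs along the tube. Three or all four of the tubes are present
- tube2_center (a point): polarimeter tube, 150 mm long, 0.25 kg: round glass barrel 28 mm in diameter over the middle 86 mm, and at each end a steel collar 32 mm long, octagonal, 40 mm across flats; ends alike. Starts lying on the bench on a flat (axis 20 mm up). The point is the tube's very centre; x runs along the tube. Three or all four of the tubes are present
- tube3_center (a point): polarimeter tube, 150 mm long, 0.25 kg: round glass barrel 28 mm in diameter over the middle 86 mm, and at each end a steel collar 32 mm long, octagonal, 40 mm across flats; ends alike. Starts lying on the bench on a flat (axis 20 mm up). The point is the tube's very centre; x runs along the tube. Three or all four of the tubes are present
- tube4_center (a point): polarimeter tube, 150 mm long, 0.25 kg: round glass barrel 28 mm in diameter over the middle 86 mm, and at each end a steel collar 32 mm long, octagonal, 40 mm across flats; ends alike. Starts lying on the bench on a flat (axis 20 mm up). The point is the tube's very centre; x runs along the tube. Three or all four of the tubes are present
- jar: bystander: white plastic jar, 84 mm in diameter, 120 mm high; origin at the centre of its underside
- bottle: bystander: amber glass bottle, 68 mm in diameter, 120 mm high; origin at the centre of its underside
- weighing_pot: bystander: squat white lidded pot, 74 mm in diameter, 64 mm high; origin at the centre of its underside
Mind the look-alikes: they are no part of the job. Leave any green look-alike of the part that bears tube2_center alone.

How it is judged:
By the outcome, as a careful person would: the job done as asked, in the order asked, and still so for the second after the job is handed in, with the robot touching nothing.
Of tube1, tube2, tube3, tube4 only 3 to 4 are there at a start; the rules pass over those that are not, and their reading is None.
At some moment in a run one of tube1, tube2, tube3, tube4 may be knocked a few centimetres aside while the robot is not near it.
Once in a run the grip may slacken for a moment while it holds something.
It also fails if it takes over 210 s, if anything falls off the work surface, if the arm or the gripper's body presses on something with over 40 N, if the wrist force passes 120 N, or if a joint passes its speed limit or range.

## Robot

A 7-joint arm with a two-finger parallel gripper is mounted at the origin on the work surface. World frame = base frame: x ahead of the robot, y to its left, z up, the work surface at z = 0. Lengths are in m, angles in rad, forces in N, time in s.
With the tool pointing down it reaches from about 0.4 to 0.85 m from the base axis. Payload 10.4 kg.
Tool frame: the origin (TCP) lies where the fingers leave the gripper's body, on its centre line; the fingertips stand 70 mm ahead of it and the grasp point (between the pads) lies r.grip_depth ahead of it (r.grip_depth is the distance from the TCP to the grasp point, in m); z points along the fingers, y is the direction in which the jaws open and shut (so a half turn about z gives the same grasp; the last joint's range is limited). The gripper opens to 87 mm and grips with 3 to 60 N. Pads are 19 mm wide; open, the fingers measure 117 mm over their backs; the gripper's body (75 mm by 190 mm) begins 51 mm behind the grasp point.
Start: joints at [-1.234, 0.332, -0.065, 1.46, 0.022, 1.35, -0.088], TCP at [0.22, 0.585, 0.292] pointing down, gripper open.
Joint ranges: [-2.6, 2.6], [-0.5, 2.12], [-1.47, 1.34], [0.16, 2.42], [-1.27, 4.41], [0.06, 2.06], [-2.6, 2.6]. Speed limits (rad/s): [2.22, 2.22, 2.79, 2.79, 3.14, 3.14, 3.14].

## Interface

Orientations are given as a unit quaternion [x, y, z, w].
In Python, from bench import monitor, viewer, workorder, nets, r gives the robot as it stands.
- The arm moves only by the tool drive_tool, never from a script. Its argument "plan" is a list of rows, each an object of numbers: "rx", "ry", "rz": the turn, a rotation vector about the tool's x, y, z in units of 360 degrees (1.0 is 360 degrees); "x", "y", "z": the shift along the tool's x, y, z in units of 1000 mm (1.0 is 1000 mm); "fingers": the opening, from 0 (shut) to 1 (fully open). In form: [{"rx": .., "ry": .., "rz": .., "x": .., "y": .., "z": .., "fingers": ..}, ...]. A call has 1 to 12 rows; each row is the pose to reach, as a shift and turn from the pose commanded when the call began, along the tool's axes at that moment, turning the shorter way round; what a row does not reach only later rows make up. A row lasts 1/8 s, in which the tool goes at most 62.5 mm and 10.7 degrees, less where a joint would pass 70% of its speed; a pose out of reach is approached as far as the arm can. A call with a number of a shift or a turn outside -1 to 1 is refused whole. A call with a gripper value outside its range is refused whole. The fingers move at their own pace and stop on an object; "squeeze" is the grip in N (left out, the last holds). Time passes only in rows, so rows that repeat a pose let the fingers close. It gives the time, the measured TCP pose, the force and the opening at its end, in the units of the state.
- monitor.read_state(): the state, without advancing time (a new reading comes with each control period).
- viewer.camera(name): name is "side" or "top" or "wrist"; returns a dict with "color" (480x640x3 uint8, red, green, blue), "depth" (480x640 float32, m along the optical axis (not along the pixel's ray), 0 where there is no reading), "camera_matrix" (3x3 intrinsics, pixels), "D" ([k1, k2, p1, p2, k3] as OpenCV has them; the pictures are not rectified), "xyz" and "rotation" of the camera in the world. Camera axes: x right, y down, z forward; pixel columns grow to the right and rows downward; lengths in m; the calibration is good to about 2 mm. A picture is of the moment at which its call begins.
- workorder.close_job(): hands the job in, once; it reports no verdict.
Trained networks look in the newest picture that a camera, given by its name, has taken for a name from the list of things; names that differ only in an ending like _2 or _b are one class to them, and where a whole thing is asked for, a point or a joint stands for the part that bears it (a point fixed in the world has none). Each returns a list of dicts, best first, with "confidence" (0 to 1); they miss things now and then, are a little off and sometimes report something else, mostly with a low value. They report only what shows in the picture. A call takes as long as a camera call. They do not tell look-alikes from the thing itself.
- nets.find_in(label, camera): "centre" ([x, y, z] in m, in world coordinates, good to about 4 mm: the middle of the surface that is visible of it).
- nets.regions_of(label, camera): "region" (480x640 bool, what is visible of it).
The state is a dict: "time": time; "joint_positions": joint angles; "joint_vel": joint speeds; "joint_torque": joint torques, N m; "ee_pos": TCP position; "eef_rot": TCP orientation; "ft_force": force on the tool from outside, world axes, zero at the start; "torque": the same for the moment, N m; "width": finger opening in m.
Only numpy, scipy, OpenCV 4.12 (cv2) and the standard library are available. Lean on these libraries where they do the work, as an engineer would, in place of code of your own. Each camera call takes 0.05 s, during which the arm holds its last target.

## Working session

There is one attempt and no reset: what is moved stays moved. The work goes in short steps, Python scripts to look and compute and a tool call to move; the robot and the scene stay as the last step left them, time stands still between calls to the robot, and variables do not carry over. Pictures are saved under pics/ and viewed, and the job is handed in when it is done.

Besides the shell and the picture viewer there is one more tool, called after "Call:" by a JSON object that holds its "name" and its "arguments", one argument or row to a line. drive_tool: Moves the arm, as the interface text tells. Its arguments: {"type":"object","properties":{"plan":{"type":"array","items":{"type":"object","properties":{"rx":{"type":"number","minimum":-1,"maximum":1},"ry":{"type":"number","minimum":-1,"maximum":1},"rz":{"type":"number","minimum":-1,"maximum":1},"x":{"type":"number","minimum":-1,"maximum":1},"y":{"type":"number","minimum":-1,"maximum":1},"z":{"type":"number","minimum":-1,"maximum":1},"fingers":{"type":"number"}}}},"squeeze":{"type":"number"}},"required":["plan"]}

```bash
ls; mkdir -p pics; cat > h.py <<'E'
import numpy as np, cv2
from bench import monitor, viewer, workorder, nets, r
from scipy.spatial.transform import Rotation as R
def Rm(c):
    a=np.array(c["rotation"],float)
    return a if a.shape==(3,3) else R.from_quat(a).as_matrix()
def cloud(c):
    K=np.array(c["camera_matrix"]);D=np.array(c["D"],float)
    v,u=np.mgrid[0:480,0:640]
    p=cv2.undistortPoints(np.stack([u,v],-1).reshape(-1,1,2).astype(np.float64),K,D).reshape(480,640,2)
    d=c["depth"].astype(float)
    P=np.dstack([p[...,0]*d,p[...,1]*d,d])@Rm(c).T+np.array(c["xyz"])
    P[d<=0]=np.nan
    return P
def proj(c,X):
    X=np.atleast_2d(X); Xc=(X-np.array(c["xyz"]))@Rm(c)
    return cv2.projectPoints(Xc,np.zeros(3),np.zeros(3),np.array(c["camera_matrix"]),np.array(c["D"],float))[0].reshape(-1,2)
def save(img,name): cv2.imwrite("pics/"+name,cv2.cvtColor(np.ascontiguousarray(img),cv2.COLOR_RGB2BGR))
E
python3 - <<'E'
from h import *
print(monitor.read_state(), r.grip_depth)
for n in ["side","top","wrist"]:
    c=viewer.camera(n); save(c["color"],n+"0.png"); print(n,c["xyz"],c["rotation"],c["D"])
    np.savez(n+"0.npz",**{k:np.array(v) for k,v in c.items()})
    for l in ["tube1_center","cradle","bar_handle","stop_bar","jar","bottle","weighing_pot"]:
        print(l,[(np.round(d["centre"],3).tolist(),round(d["confidence"],2)) for d in nets.find_in(l,n)])
E
```

```text
pics
{'time': 0.0, 'joint_positions': array([-1.23359764,  0.33287027, -0.06466022,  1.46091454,  0.02161311,
        1.34988673, -0.08847674]), 'joint_vel': array([-0.00074899, -0.00162358,  0.00165192, -0.00014699,  0.00091686,
       -0.00137221, -0.00154305]), 'joint_torque': array([-7.39267543e-04, -6.23247027e+01,  2.45033449e-02, -3.89901423e+01,
       -6.12769020e-02,  3.96977237e-02,  1.18415255e-04]), 'ee_pos': array([0.21998258, 0.58471381, 0.29146756]), 'eef_rot': array([ 1.78926091e-01,  9.83862275e-01, -6.87064879e-04, -7.99567329e-05]), 'ft_force': array([ 0.1933173 ,  0.15288985, -0.73350217]), 'torque': array([ 0.01245363, -0.02226677, -0.00523314]), 'width': 0.08691074624683881} 0.051
side [-0.40323597 -1.06557665  1.04281656] [ 0.8205648  -0.32712763  0.16695423 -0.43793516] [0.03500207 0.         0.         0.         0.        ]
tube1_center [([0.496, 0.431, 0.03], 0.98)]
cradle [([0.57, -0.015, 0.027], 0.76)]
bar_handle [([0.67, -0.012, 0.121], 0.95)]
stop_bar [([0.67, -0.011, 0.118], 0.66), ([0.509, 0.289, 0.029], 0.23)]
jar [([0.678, 0.236, 0.083], 0.96)]
bot
[... 166 characters left out ...]
758] [-0.15647182  0.          0.          0.          0.        ]
tube1_center [([0.507, 0.44, 0.032], 0.64)]
cradle [([0.565, 0.007, 0.014], 0.69)]
bar_handle [([0.667, 0.003, 0.123], 0.8)]
stop_bar [([0.668, 0.0, 0.12], 0.84)]
jar [([0.696, 0.25, 0.121], 0.65)]
bottle [([0.718, -0.307, 0.085], 0.74), ([0.694, 0.249, 0.122], 0.59)]
weighing_pot [([0.792, -0.03, 0.05], 0.58)]
wrist [0.14557747 0.61465019 0.38461428] [0.81285057 0.56305189 0.08544239 0.12225428] [-0.08587322  0.          0.          0.          0.        ]
tube1_center [([0.434, 0.432, 0.011], 0.93)]
cradle [([0.431, 0.432, 0.012], 0.74)]
bar_handle []
stop_bar [([0.432, 0.432, 0.013], 0.47)]
jar []
bottle []
weighing_pot []
```

View pics/top0.png

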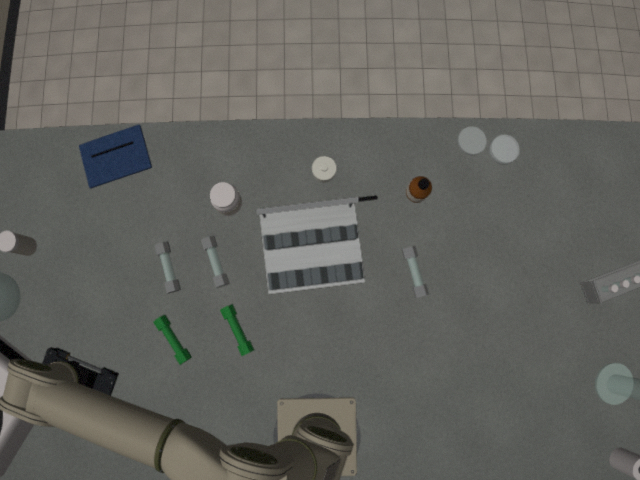

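View pics/side0.png

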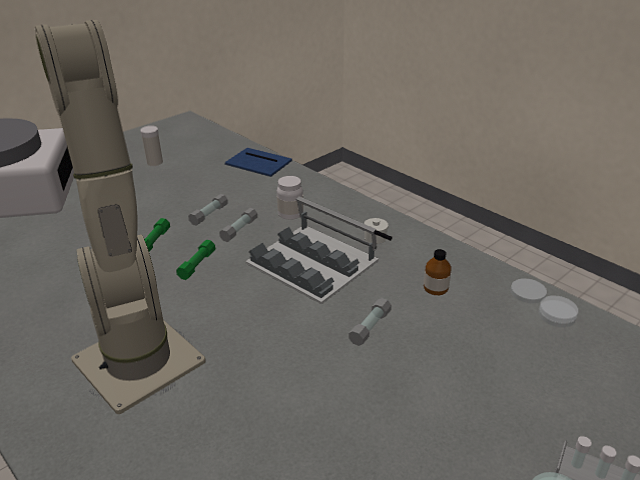

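View pics/wrist0.png

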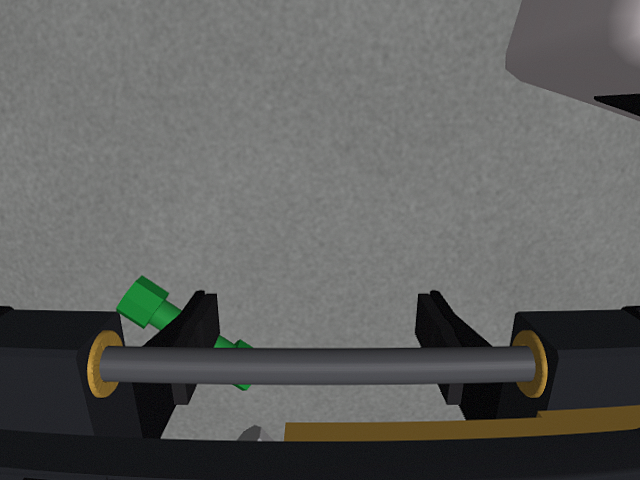

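The top view shows three glass tubes at (167,267), (214,262) and (415,272). There are two green look-alikes at (172,340) and (237,330), to be left alone. The cradle is at (312,245) with its bar up and the handle at (368,198). Next I'll measure them.

```bash
python3 - <<'E'
from h import *
out=[]
for n in ["top","side"]:
    c=dict(np.load(n+"0.npz")); P=cloud(c)
    z=P[...,2]
    print(n,"bench z", np.nanmedian(z[(P[...,0]>.4)&(P[...,0]<.45)&(abs(P[...,1])<.3)]))
    H=np.nan_to_num(z,nan=-1)
    m=((H>.006)&(P[...,0]>.3)&(P[...,0]<.85)&(abs(P[...,1])<.6)).astype(np.uint8)
    k,lab,st,ce=cv2.connectedComponentsWithStats(m)
    for i in range(1,k):
        if st[i,4]<60: continue
        Q=P[lab==i]; rgb=c["color"][lab==i].mean(0).astype(int)
        print(st[i],Q.mean(0).round(3),"max z",Q[:,2].max().round(3),rgb, "x",Q[:,0].min().round(3),Q[:,0].max().round(3),"y",Q[:,1].min().round(3),Q[:,1].max().round(3))
c=dict(np.load("top0.npz"))
big=cv2.resize(c["color"][180:310,140:460],None,fx=2.5,fy=2.5,interpolation=cv2.INTER_CUBIC); save(big,"topcrop.png")
c=dict(np.load("side0.npz"))
big=cv2.resize(c["color"][180:350,180:460],None,fx=2.8,fy=2.8,interpolation=cv2.INTER_CUBIC); save(big,"sidecrop.png")
E
```

```text
top bench z -0.00010284156516449094
[488 150  19  15 181] [ 0.832 -0.579  0.024] max z 0.036 [128 132 129] x 0.81 0.85 y -0.6 -0.552
[119 156  32  22 408] [0.824 0.555 0.011] max z 0.02 [36 50 75] x 0.787 0.85 y 0.5 0.6
[312 156  24  27 509] [ 0.79  -0.034  0.048] max z 0.073 [157 156 146] x 0.755 0.83 y -0.069 -0.0
[406 175  26  28 526] [ 0.718 -0.31   0.079] max z 0.127 [68 49 32] x 0.691 0.777 y -0.349 -0.284
[210 182  32  34 834] [0.693 0.25  0.1  ] max z 0.129 [136 131 129] x 0.659 0.739 y 0.213 0.305
[ 256  196  121   97 7291] [0.562 0.004 0.033] max z 0.132 [110 112 112] x 0.427 0.703 y -0.18 0.171
[201 236  29  51 594] [0.52  0.292 0.032] max z 0.049 [101 106 103] x 0.446 0.596 y 0.252 0.337
[154 241  27  52 611] [0.505 0.434 0.031] max z 0.053 [ 98 103 100] x 0.43 0.586 y 0.398 0.475
[402 246  27  52 592] [ 0.481 -0.3    0.032] max z 0.049 [107 113 110] x 0.405 0.557 y -0.338 -0.265
[220 304  25  32 374] [0.349 0.241 0.032] max z 0.047 [36 86 45] x 0.302 0.393 y 0.207 0.277
[153 315  23  22 263] [0.33  0.443 0.032] max z 0.048 [32 82 41] x 0.3 0.363 y 0.412 0.476
side bench 
[... 173 characters left out ...]
 [95 94 93] x 0.421 0.844 y -0.187 0.364
[188 194  40  31 449] [0.499 0.427 0.027] max z 0.045 [87 89 87] x 0.428 0.584 y 0.392 0.467
[219 208  38  33 472] [0.513 0.284 0.027] max z 0.045 [88 90 88] x 0.443 0.6 y 0.251 0.328
[153 218  17  20 203] [0.333 0.438 0.029] max z 0.043 [20 72 31] x 0.3 0.366 y 0.407 0.477
[190 240  25  27 313] [0.35  0.235 0.029] max z 0.044 [23 76 34] x 0.3 0.396 y 0.202 0.267
[424 249  28  46 942] [ 0.711 -0.331  0.064] max z 0.124 [74 55 39] x 0.688 0.752 y -0.357 -0.288
[349 298  43  47 769] [ 0.474 -0.311  0.03 ] max z 0.047 [93 94 92] x 0.402 0.561 y -0.343 -0.268
[539 301  18  20 187] [ 0.829 -0.584  0.024] max z 0.035 [133 133 133] x 0.811 0.85 y -0.6 -0.559
```

View pics/topcrop.png

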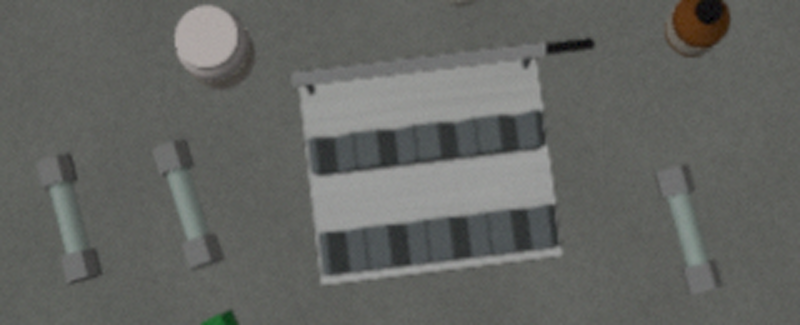

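View pics/sidecrop.png

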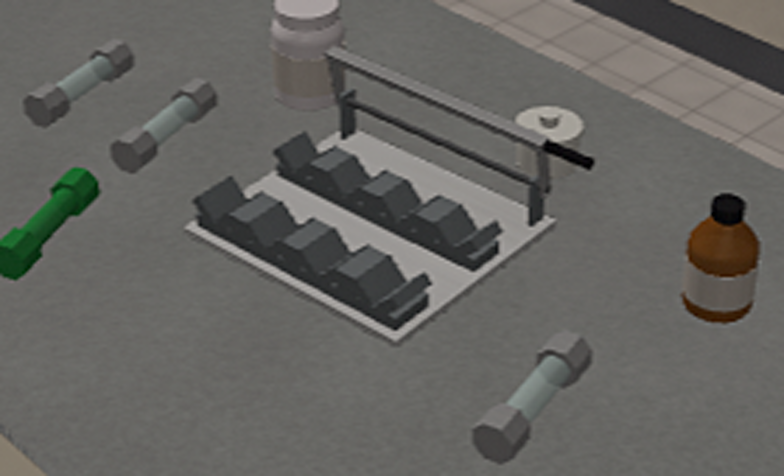

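```bash
cat >> h.py <<'E'
from scipy.optimize import least_squares
def tube_sdf(Q,p,h=0.02):
    x,y,a=p; d=Q[:,:2]-[x,y]
    u=d@[np.cos(a),np.sin(a)]; v=d@[-np.sin(a),np.cos(a)]; w=Q[:,2]-h
    s=np.sqrt(.5)
    def box(rad,u0,u1):
        du=np.maximum(u0-abs(u),abs(u)-u1)
        return np.where((du>0)&(rad>0),np.hypot(du,rad),np.maximum(du,rad))
    octr=np.max([abs(v),abs(w),s*(abs(v)+abs(w))],0)-.02
    return np.minimum(box(octr,.043,.075),box(np.hypot(v,w)-.014,0,.043))
def fit_tube(Q,p0,h=0.02):
    f=lambda p:tube_sdf(Q,p,h)
    best=None
    for da in (0,.1,-.1):
        s=least_squares(f,[p0[0],p0[1],p0[2]+da],loss="soft_l1",f_scale=.003,x_scale=[.01,.01,.1])
        if best is None or s.cost<best.cost: best=s
    return best.x,np.median(abs(best.fun))
def crad_h(u,v):
    z=np.where((u>-.1)&(u<.157)&(abs(v)<.145),.010,0.)
    g=np.array([-.108,-.036,.036,.108])
    dv=np.min(abs(v[:,None]-g),1)
    prof=np.minimum(.0277+dv,.050)
    sad=(((u>-.09)&(u<-.04))|((u>.03)&(u<.072)))&(abs(v)<.135)
    return np.where(sad,prof,z)
def fit_cradle(Q,p0):
    def f(p):
        d=Q[:,:2]-p[:2]; c,s=np.cos(p[2]),np.sin(p[2])
        u=d@[c,s]; v=d@[-s,c]
        k=(u<.075)&(u>-.13)&(abs(v)<.17)
        e=np.where(k,np.clip(Q[:,2]-crad_h(u,v),-.01,.01),.01)
        return abs(e).mean()
    from scipy.optimize import minimize
    best=min((minimize(f,p0+np.array(d),method="Nelder-Mead",options=dict(initial_simplex=p0+np.array(d)+np.array([[0,0,0],[.01,0,0],[0,.01,0],[0,0,.05]]),xatol=1e-5,fatol=1e-8)) for d in [(0,0,0),(.005,.005,.01),(-.005,0,-.01),(0,-.005,.02)]),key=lambda s:s.fun)
    return best.x,best.fun
E
python3 - <<'E'
from h import *
C={n:dict(np.load(n+"0.npz")) for n in ["top","side"]}
P={n:cloud(C[n]) for n in C}
# tubes
for p0 in [(.505,.434),(.52,.29),(.48,-.303)]:
    for sel in (["top"],["side"],["top","side"]):
        Q=[]
        for n in sel:
            q=P[n].reshape(-1,3); q=q[np.isfinite(q).all(1)]
            q=q[(np.hypot(q[:,0]-p0[0],q[:,1]-p0[1])<.1)&(q[:,2]>.008)]; Q.append(q)
        Q=np.vstack(Q); d=Q[:,:2]-Q[:,:2].mean(0); w,V=np.linalg.eigh(d.T@d); a=np.arctan2(V[1,1],V[0,1])
        if np.cos(a)<0:a+=np.pi
        x,e=fit_tube(Q,(*p0,a)); print(p0,sel,x.round(4),np.degrees(x[2]).round(1),e.round(4))
for sel in (["top"],["side"],["top","side"]):
    Q=np.vstack([P[n].reshape(-1,3) for n in sel]); Q=Q[np.isfinite(Q).all(1)]
    Q=Q[(Q[:,0]>.38)&(Q[:,0]<.64)&(abs(Q[:,1])<.19)]
    print(sel,fit_cradle(Q,np.array([.545,.007,.09])))
for n in P:
    q=P[n];m=(q[...,2]>.09)&(abs(q[...,1])<.2)&(q[...,0]>.6)&(q[...,0]<.72)
    col=C[n]["color"].max(-1)
    hd=q[m&(col<60)]; b=q[m&(col>=60)]
    print(n,"handle",np.median(hd,0),hd.min(0),hd.max(0),len(hd)); print("bar",b.mean(0),b.min(0),b.max(0), np.polyfit(b[:,1],b[:,0],1))
E
```

```text
(0.505, 0.434) ['top'] [0.5054 0.4372 0.2708] 15.5 0.0016
(0.505, 0.434) ['side'] [0.5064 0.4373 0.2843] 16.3 0.0019
(0.505, 0.434) ['top', 'side'] [0.506  0.4373 0.2759] 15.8 0.0018
(0.52, 0.29) ['top'] [0.5197 0.2932 0.3216] 18.4 0.0016
(0.52, 0.29) ['side'] [0.5212 0.2944 0.3111] 17.8 0.0018
(0.52, 0.29) ['top', 'side'] [0.5207 0.2939 0.3176] 18.2 0.0017
(0.48, -0.303) ['top'] [ 0.4815 -0.3022  0.2566] 14.7 0.002
(0.48, -0.303) ['side'] [ 0.4832 -0.3032  0.2503] 14.3 0.0011
(0.48, -0.303) ['top', 'side'] [ 0.4829 -0.3027  0.2539] 14.5 0.0014
['top'] (array([0.53641102, 0.00277689, 0.10608503]), np.float64(0.005407477998199163))
['side'] (array([0.53885468, 0.00293887, 0.1125256 ]), np.float64(0.0057151124858231435))
['top', 'side'] (array([0.53674213, 0.00289904, 0.10833615]), np.float64(0.005555012260959867))
top handle [ 0.68472201 -0.15546465  0.11867629] [ 0.67802272 -0.17984042  0.11156055] [ 0.69102656 -0.13054809  0.12990906] 70
bar [0.6657557  0.0143951  0.11855724] [ 0.64289852 -0.18036362  0.1057957 ] [0.68883088 0.16020223 0.13157345] [-0.10654082  0.66728937]
side handle [ 0.67394607 -0.11519854  0.11594344] [ 0.63831058 -0.18685537  0.0905402 ] [0.69431226 0.15670686 0.12505451] 171
bar [0.66669583 0.00503757 0.11632523] [ 0.64168009 -0.18507154  0.09017444] [0.69586453 0.16100359 0.12632846] [-0.10705198  0.66723512]
```

```bash
cat >> h.py <<'E'
def goal(pos,heading_deg):
    h=np.radians(heading_deg); y=np.array([np.cos(h),np.sin(h),0]); z=np.array([0,0,-1.]); x=np.cross(y,z)
    return np.array(pos,float),np.column_stack([x,y,z])
def rel(pos,heading_deg,frm=None):
    s=monitor.read_state()
    if frm is None: p,Rc=s["ee_pos"],R.from_quat(s["eef_rot"]).as_matrix()
    else: p,Rc=goal(*frm)
    g,Rg=goal(pos,heading_deg)
    t=Rc.T@(g-p); rv=R.from_matrix(Rc.T@Rg).as_rotvec()/(2*np.pi)
    print("to",np.round(pos,4),round(heading_deg,1),"shift x %.4f y %.4f z %.4f"%tuple(t),"turn rx %.4f ry %.4f rz %.4f"%tuple(rv),"rows>=",int(np.ceil(max(np.linalg.norm(t)/.0625,np.linalg.norm(rv)*360/10.7))))
CR=np.array([.5370,.0029,.1075])
def cw(u,v,w=0.):
    c,s=np.cos(CR[2]),np.sin(CR[2]); return np.array([CR[0]+c*u-s*v,CR[1]+s*u+c*v,w])
E
python3 - <<'E'
from h import *
s=monitor.read_state(); Rt=R.from_quat(s["eef_rot"]).as_matrix()
c=dict(np.load("wrist0.npz"))
print("cam in tool",Rt.T@(c["xyz"]-s["ee_pos"]),"axes in tool\n",Rt.T@Rm(c)); print(c["camera_matrix"])
q=np.radians(81)
h=cw(.14-.06*np.cos(q),-.174,.056+.06*np.sin(q)); print("handle",h)
rel([h[0],h[1],.30],6.2)
E
```

```text
cam in tool [ 0.08017553  0.00154425 -0.09233777] axes in tool
 [[ 8.59964440e-04 -9.55509349e-01 -2.94959563e-01]
 [ 9.99998939e-01  4.74874304e-04  1.37719451e-03]
 [-1.17585351e-03 -2.94960435e-01  9.55508744e-01]]
[[409.6255823    0.         316.94395457]
 [  0.         409.6255823  245.44567675]
 [  0.           0.           1.        ]]
handle [ 0.68552895 -0.1560816   0.1152613 ]
to [ 0.6855 -0.1561  0.3   ] 6.2 shift x -0.6966 y -0.5297 z -0.0077 turn rx 0.0000 ry -0.0000 rz 0.1755 rows>= 15
```

```bash
python3 - <<'E'
from h import *
rel([.60,-.09,.33],6.2)
E
```

```text
to [ 0.6  -0.09  0.33] 6.2 shift x -0.5933 y -0.4979 z -0.0377 turn rx 0.0000 ry -0.0000 rz 0.1755 rows>= 13
```

Call:
{"name": "drive_tool", "arguments": {
  "plan": [
    {"x": -0.05, "y": -0.04, "z": -0.037, "rz": 0.02},
    {"x": -0.593, "y": -0.498, "z": -0.037, "rz": 0.1755},
    {"x": -0.593, "y": -0.498, "z": -0.037, "rz": 0.1755},
    {"x": -0.593, "y": -0.498, "z": -0.037, "rz": 0.1755},
    {"x": -0.593, "y": -0.498, "z": -0.037, "rz": 0.1755},
    {"x": -0.593, "y": -0.498, "z": -0.037, "rz": 0.1755},
    {"x": -0.593, "y": -0.498, "z": -0.037, "rz": 0.1755},
    {"x": -0.593, "y": -0.498, "z": -0.037, "rz": 0.1755},
    {"x": -0.593, "y": -0.498, "z": -0.037, "rz": 0.1755},
    {"x": -0.593, "y": -0.498, "z": -0.037, "rz": 0.1755},
    {"x": -0.593, "y": -0.498, "z": -0.037, "rz": 0.1755},
    {"x": -0.593, "y": -0.498, "z": -0.037, "rz": 0.1755}
  ]
}}

```text
validation failed for argument at $.pl...
```

```bash
python3 - <<'E'
from h import *
rel([.60,-.09,.33],6.2); print(monitor.read_state()["joint_positions"].round(2))
E
```

```text
to [ 0.6  -0.09  0.33] 6.2 shift x -0.5933 y -0.4979 z -0.0377 turn rx 0.0000 ry -0.0000 rz 0.1755 rows>= 13
[-1.23  0.33 -0.06  1.46  0.02  1.35 -0.09]
```

Call:
{"name": "drive_tool", "arguments": {
  "plan": [
    {"x": -0.05, "y": -0.04, "z": -0.037, "rx": 0, "ry": 0, "rz": 0.02, "fingers": 1}
  ]
}}

```text
time: 1.32
ee_pos: [0.2447, 0.5394, 0.3207]
eef_rot: [0.238, 0.971, -0.002, -0.001]
ft_force: [1.2, -0.3, 1.5]
width: 0.0869
```

```bash
python3 - <<'E'
from h import *
rel([.60,-.09,.33],6.2)
E
```

```text
to [ 0.6  -0.09  0.33] 6.2 shift x -0.6064 y -0.3933 z -0.0079 turn rx -0.0009 ry 0.0003 rz 0.1561 rows>= 12
```

Call:
{"name": "drive_tool", "arguments": {
  "plan": [
    {"x": -0.605, "y": -0.393, "z": -0.008, "rx": 0, "ry": 0, "rz": 0.156, "fingers": 1},
    {"x": -0.605, "y": -0.393, "z": -0.008, "rx": 0, "ry": 0, "rz": 0.156, "fingers": 1},
    {"x": -0.605, "y": -0.393, "z": -0.008, "rx": 0, "ry": 0, "rz": 0.156, "fingers": 1},
    {"x": -0.605, "y": -0.393, "z": -0.008, "rx": 0, "ry": 0, "rz": 0.156, "fingers": 1},
    {"x": -0.605, "y": -0.393, "z": -0.008, "rx": 0, "ry": 0, "rz": 0.156, "fingers": 1},
    {"x": -0.605, "y": -0.393, "z": -0.008, "rx": 0, "ry": 0, "rz": 0.156, "fingers": 1},
    {"x": -0.605, "y": -0.393, "z": -0.008, "rx": 0, "ry": 0, "rz": 0.156, "fingers": 1},
    {"x": -0.605, "y": -0.393, "z": -0.008, "rx": 0, "ry": 0, "rz": 0.156, "fingers": 1},
    {"x": -0.605, "y": -0.393, "z": -0.008, "rx": 0, "ry": 0, "rz": 0.156, "fingers": 1},
    {"x": -0.605, "y": -0.393, "z": -0.008, "rx": 0, "ry": 0, "rz": 0.156, "fingers": 1},
    {"x": -0.605, "y": -0.393, "z": -0.008, "rx": 0, "ry": 0, "rz": 0.156, "fingers": 1},
    {"x": -0.605, "y": -0.393, "z": -0.008, "rx": 0, "ry": 0, "rz": 0.156, "fingers": 1}
  ]
}}

```text
time: 2.82
ee_pos: [0.6, -0.0948, 0.3316]
eef_rot: [0.67, 0.742, -0.0, 0.001]
ft_force: [-0.4, 0.3, -0.4]
width: 0.0872
```

```bash
python3 - <<'E'
from h import *
rel([.60,-.09,.33],6.2); print(monitor.read_state()["joint_positions"].round(2))
C={}
for n in ["wrist","side","top"]:
    c=viewer.camera(n); save(c["color"],n+"1.png"); np.savez(n+"1.npz",**{k:np.array(v) for k,v in c.items()})
    print(n,[(np.round(d["centre"],3).tolist(),round(d["confidence"],2)) for d in nets.find_in("tube1_center",n)],[(np.round(d["centre"],3).tolist(),round(d["confidence"],2)) for d in nets.find_in("bar_handle",n)])
E
```

```text
to [ 0.6  -0.09  0.33] 6.2 shift x 0.0048 y 0.0004 z 0.0015 turn rx 0.0000 ry 0.0002 rz -0.0010 rows>= 1
[-0.42  0.31  0.64  1.48 -0.18  1.41  0.32]
wrist [] [([0.673, -0.024, 0.118], 0.59), ([0.58, -0.01, 0.012], 0.56)]
side [([0.495, 0.43, 0.031], 0.64)] [([0.668, -0.008, 0.118], 0.74), ([0.569, -0.016, 0.031], 0.45)]
top [([0.505, 0.435, 0.032], 0.91)] [([0.665, 0.056, 0.123], 0.84), ([0.524, 0.289, 0.032], 0.53)]
```

View pics/wrist1.png

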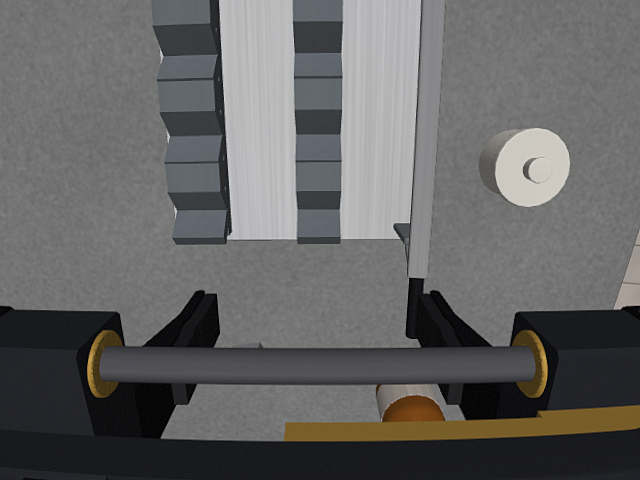

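View pics/top1.png

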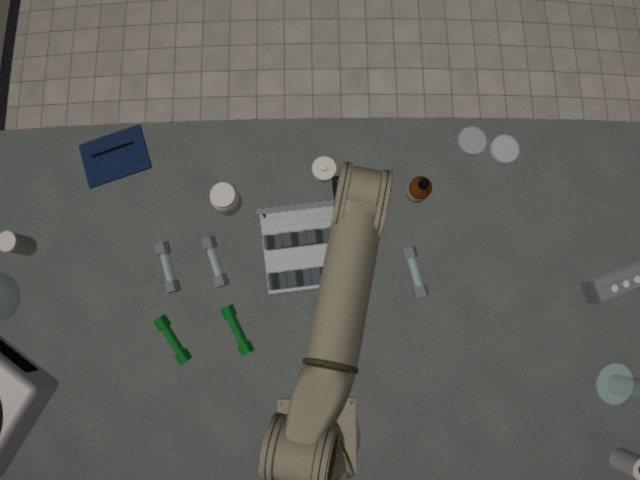

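View pics/side1.png

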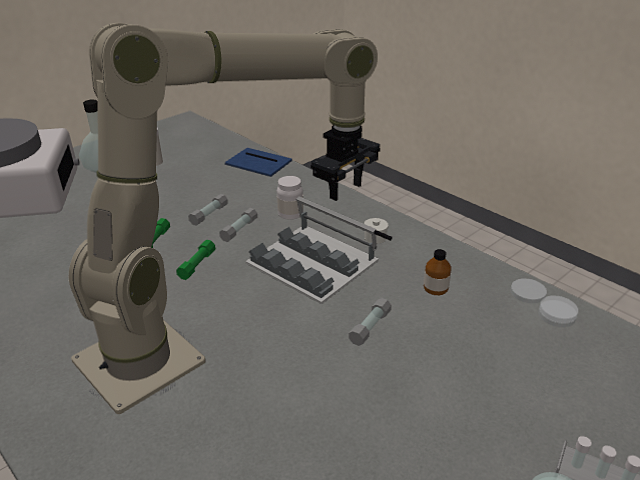

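The wrist view shows the cradle, with the bar at column 425 and the handle at about (415,305). Views 0 and 1 between them cover the whole bench, and only three glass tubes are there. I'll refine the cradle and handle positions from the wrist depth.

```bash
python3 - <<'E'
from h import *
c=dict(np.load("wrist1.npz")); P=cloud(c); q=P.copy(); q[260:]=np.nan
Q=q.reshape(-1,3);Q=Q[np.isfinite(Q).all(1)]
Q=Q[(Q[:,0]>.38)&(Q[:,0]<.64)&(abs(Q[:,1])<.19)]
for p0 in ([.5370,.003,.1075],[.54,.0,.1]): print(fit_cradle(Q,np.array(p0)))
w=P[285:335,405:425].reshape(-1,3); w=w[(w[:,2]>.08)&(w[:,2]<.14)]; print("handle",len(w),np.median(w,0),w.min(0),w.max(0),np.polyfit(w[:,1],w[:,0],1))
b=P[20:270,405:446].reshape(-1,3); b=b[(b[:,2]>.09)&(b[:,2]<.14)]; print("bar",len(b),b.mean(0),b[:,2].max(),np.percentile(b[:,2],[50,95]))
d=(b[:,:2]-CR[:2]);u=d@[np.cos(CR[2]),np.sin(CR[2])]; print("bar u",np.percentile(u,[2,50,98]))
E
```

```text
(array([0.54113098, 0.0048675 , 0.10685569]), np.float64(0.0031819986894504504))
(array([0.54112997, 0.00486459, 0.10691381]), np.float64(0.003182126433774612))
handle 529 [ 0.68669706 -0.15067459  0.11974581] [ 0.68149133 -0.17812639  0.11400023] [ 0.69377727 -0.12995382  0.1228128 ] [-0.05403891  0.6785878 ]
bar 5691 [ 0.67412629 -0.0214312   0.11977785] 0.12345733529431241 [0.11998323 0.12168538]
bar u [0.12644492 0.13364289 0.14166144]
```

```bash
python3 - <<'E'
import h
from h import *
h.CR=np.array([.5400,.0042,.107])
for n,b in (("wrist1",(0,150,320,480,1.66)),("top0",(190,250,300,370,6)),("side0",(180,240,300,390,5))):
    c=dict(np.load(n+".npz")); 
    r0,c0,r1,c1,k=b; img=cv2.resize(np.ascontiguousarray(c["color"]),None,fx=k,fy=k,interpolation=cv2.INTER_CUBIC)
    def line(pts,col):
        p=proj(c,np.array([h.cw(*q) for q in pts])); cv2.polylines(img,[np.round(p*k+(k-1)/2).astype(int)],False,col,1)
    line([(-.1,-.145,.01),(.157,-.145,.01),(.157,.145,.01),(-.1,.145,.01),(-.1,-.145,.01)],(255,0,0))
    for u in (-.09,-.04,.03,.072):
        pts=[]
        for g in (-.108,-.036,.036,.108): pts+=[(u,g-.0223,.05),(u,g,.0277),(u,g+.0223,.05)]
        line(pts,(255,255,0))
    s=img[int(r0*k):int(r1*k),int(c0*k):int(c1*k)]; print(s.shape); save(s[:600,:800],"ov_"+n+".png")
E
```

```text
(531, 547, 3)
(660, 720, 3)
(600, 750, 3)
```

View pics/ov_wrist1.png

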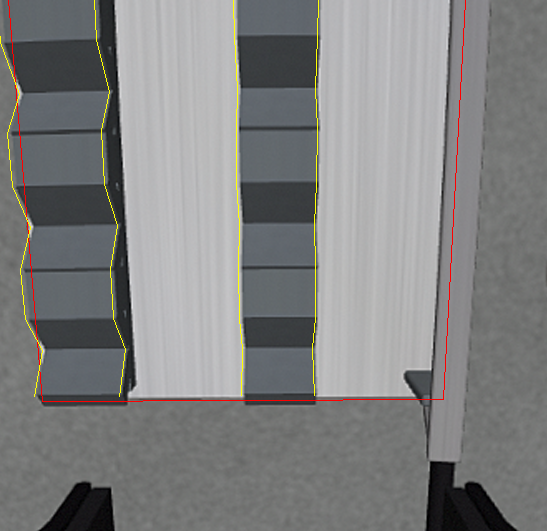

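View pics/ov_top0.png

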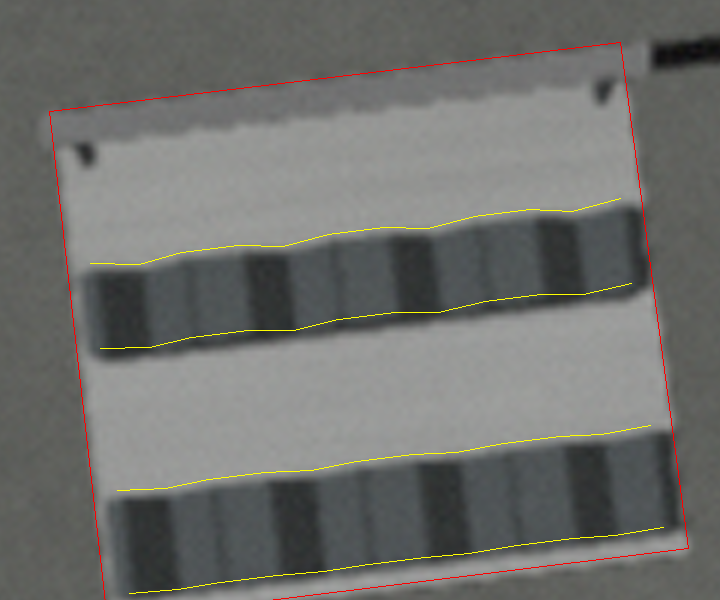

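View pics/ov_side0.png

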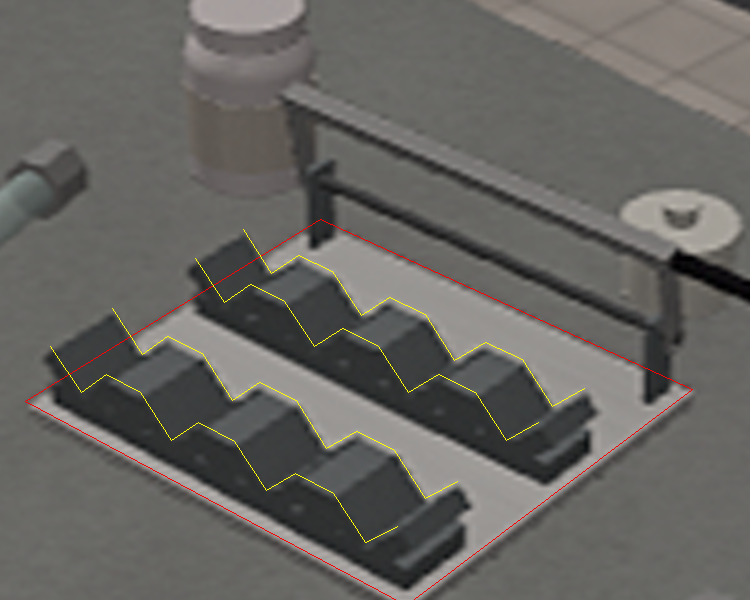

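```bash
sed -i 's/^CR=.*/CR=np.array([.5385,.0037,.107])/' h.py; python3 - <<'E'
from h import *
rel([.686,-.158,.26],6.1);rel([.686,-.158,.166],6.1)
E
```

```text
to [ 0.686 -0.158  0.26 ] 6.1 shift x -0.0767 y 0.0789 z 0.0717 turn rx 0.0001 ry -0.0001 rz 0.0001 rows>= 3
to [ 0.686 -0.158  0.166] 6.1 shift x -0.0767 y 0.0789 z 0.1657 turn rx 0.0001 ry -0.0001 rz 0.0001 rows>= 4
```

Call:
{"name": "drive_tool", "arguments": {
  "plan": [
    {"x": -0.077, "y": 0.079, "z": 0.072, "rx": 0, "ry": 0, "rz": 0, "fingers": 1},
    {"x": -0.077, "y": 0.079, "z": 0.072, "rx": 0, "ry": 0, "rz": 0, "fingers": 1},
    {"x": -0.077, "y": 0.079, "z": 0.072, "rx": 0, "ry": 0, "rz": 0, "fingers": 1},
    {"x": -0.077, "y": 0.079, "z": 0.12, "rx": 0, "ry": 0, "rz": 0, "fingers": 1},
    {"x": -0.077, "y": 0.079, "z": 0.15, "rx": 0, "ry": 0, "rz": 0, "fingers": 1},
    {"x": -0.077, "y": 0.079, "z": 0.166, "rx": 0, "ry": 0, "rz": 0, "fingers": 0.5},
    {"x": -0.077, "y": 0.079, "z": 0.166, "rx": 0, "ry": 0, "rz": 0, "fingers": 0.3},
    {"x": -0.077, "y": 0.079, "z": 0.166, "rx": 0, "ry": 0, "rz": 0, "fingers": 0.3}
  ],
  "squeeze": 15
}}

```text
time: 4.28
ee_pos: [0.6868, -0.1597, 0.1675]
eef_rot: [0.669, 0.743, 0.001, 0.001]
ft_force: [0.1, -1.1, 0.2]
width: 0.065
```

```bash
python3 - <<'E'
from h import *
rel([.686,-.158,.166],6.1)
for n in ["wrist","side"]:
    c=viewer.camera(n); 
    if n=="side": save(cv2.resize(c["color"][150:300,250:450],None,fx=4,fy=4),"side2.png")
    else: save(c["color"],"wrist2.png")
E
```

```text
to [ 0.686 -0.158  0.166] 6.1 shift x 0.0017 y -0.0006 z 0.0015 turn rx 0.0004 ry 0.0001 rz -0.0001 rows>= 1
```

View pics/wrist2.png

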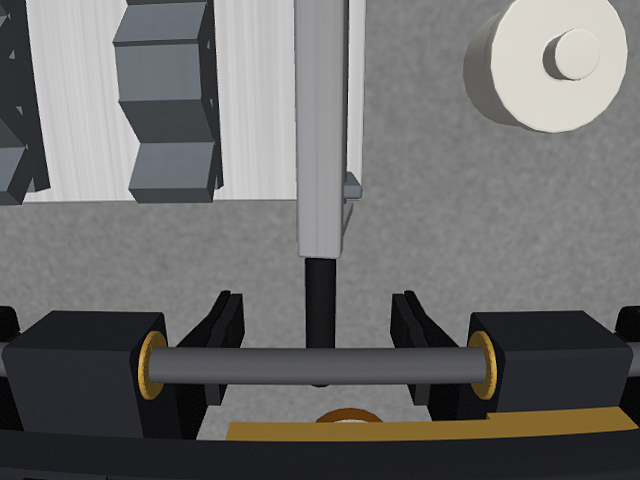

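View pics/side2.png

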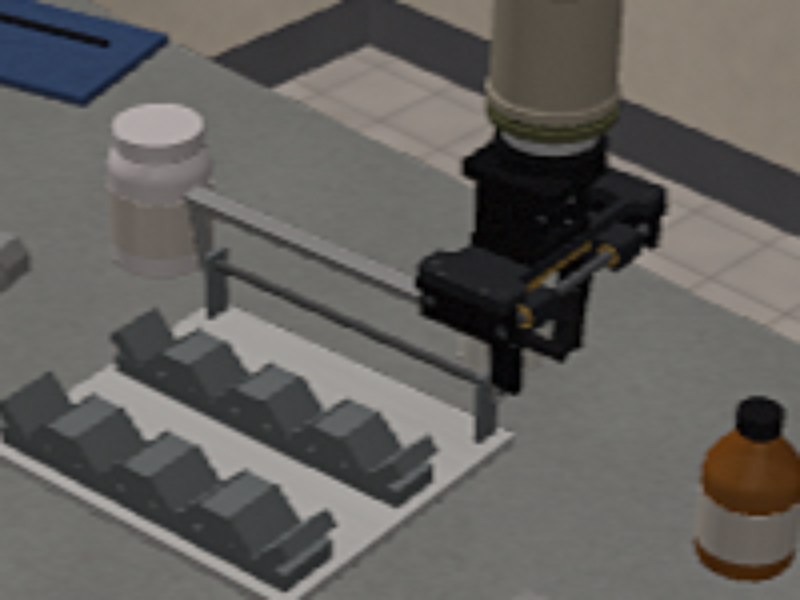

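The handle at (320,310) is nicely centred between the fingers at columns 230 and 405. The fingers are still moving, so next is closing the grip.

Call:
{"name": "drive_tool", "arguments": {
  "plan": [
    {"x": 0, "y": 0, "z": 0.001, "rx": 0, "ry": 0, "rz": 0, "fingers": 0.0},
    {"x": 0, "y": 0, "z": 0.001, "rx": 0, "ry": 0, "rz": 0, "fingers": 0.0},
    {"x": 0, "y": 0, "z": 0.001, "rx": 0, "ry": 0, "rz": 0, "fingers": 0.0},
    {"x": 0, "y": 0, "z": 0.001, "rx": 0, "ry": 0, "rz": 0, "fingers": 0.0},
    {"x": 0, "y": 0, "z": 0.001, "rx": 0, "ry": 0, "rz": 0, "fingers": 0.0},
    {"x": 0, "y": 0, "z": 0.001, "rx": 0, "ry": 0, "rz": 0, "fingers": 0.0}
  ],
  "squeeze": 15
}}

```text
time: 5.12
ee_pos: [0.6863, -0.1596, 0.1645]
eef_rot: [0.669, 0.743, 0.0, 0.0]
ft_force: [3.0, -1.0, -1.5]
width: 0.0111
```

Call:
{"name": "drive_tool", "arguments": {
  "plan": [
    {"x": 0, "y": -0.0112, "z": 0.0032, "rx": 0, "ry": 0, "rz": 0, "fingers": 0.0},
    {"x": 0, "y": -0.0219, "z": 0.0086, "rx": 0, "ry": 0, "rz": 0, "fingers": 0.0},
    {"x": 0, "y": -0.0313, "z": 0.0161, "rx": 0, "ry": 0, "rz": 0, "fingers": 0.0},
    {"x": 0, "y": -0.039, "z": 0.0252, "rx": 0, "ry": 0, "rz": 0, "fingers": 0.0},
    {"x": 0, "y": -0.0448, "z": 0.0357, "rx": 0, "ry": 0, "rz": 0, "fingers": 0.0},
    {"x": 0, "y": -0.0483, "z": 0.0472, "rx": 0, "ry": 0, "rz": 0, "fingers": 0.0},
    {"x": 0, "y": -0.0492, "z": 0.0531, "rx": 0, "ry": 0, "rz": 0, "fingers": 0.0},
    {"x": 0, "y": -0.0495, "z": 0.059, "rx": 0, "ry": 0, "rz": 0, "fingers": 0.0}
  ]
}}

```text
time: 6.12
ee_pos: [0.6379, -0.165, 0.1067]
eef_rot: [0.669, 0.743, 0.001, 0.001]
ft_force: [1.0, 2.1, 22.8]
width: 0.0116
```

```bash
python3 - <<'E'
from h import *
for n in ["wrist","side"]:
    c=viewer.camera(n); 
    if n=="side": save(cv2.resize(c["color"][150:300,250:450],None,fx=4,fy=4),"side3.png")
    else: save(c["color"],"wrist3.png")
E
```

```text
(no output)
```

View pics/wrist3.png

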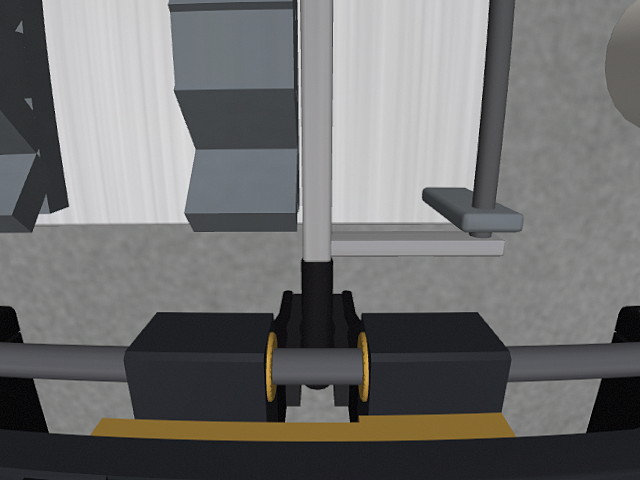

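View pics/side3.png

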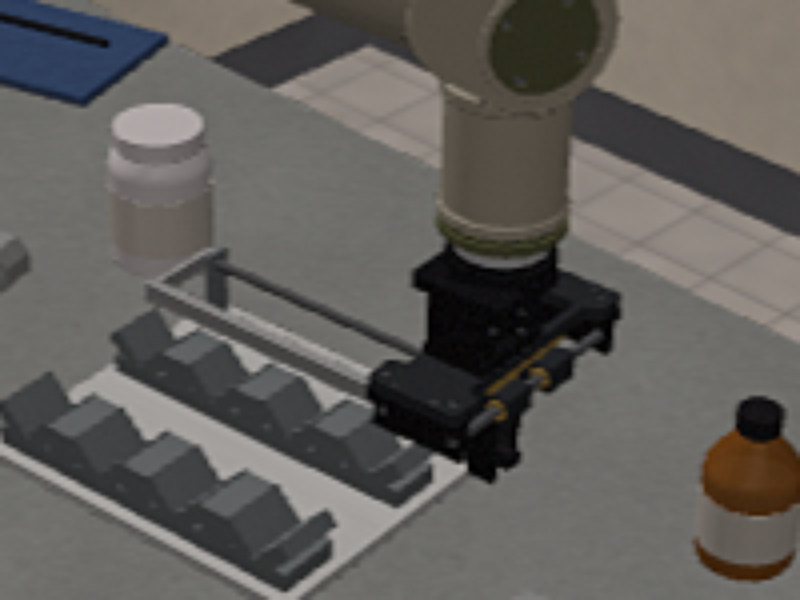

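Call:
{"name": "drive_tool", "arguments": {
  "plan": [
    {"x": 0, "y": 0, "z": -0.002, "rx": 0, "ry": 0, "rz": 0, "fingers": 0.6},
    {"x": 0, "y": 0, "z": -0.002, "rx": 0, "ry": 0, "rz": 0, "fingers": 0.6},
    {"x": 0, "y": 0, "z": -0.002, "rx": 0, "ry": 0, "rz": 0, "fingers": 0.6},
    {"x": 0, "y": 0, "z": -0.06, "rx": 0, "ry": 0, "rz": 0, "fingers": 0.8},
    {"x": 0, "y": 0, "z": -0.13, "rx": 0, "ry": 0, "rz": 0, "fingers": 0.8},
    {"x": 0, "y": 0, "z": -0.13, "rx": 0, "ry": 0, "rz": 0, "fingers": 0.8}
  ]
}}

```text
time: 6.98
ee_pos: [0.638, -0.166, 0.2401]
eef_rot: [0.669, 0.743, 0.002, 0.003]
ft_force: [-0.6, -0.7, -1.2]
width: 0.0634
```

```bash
sed -i 's/^CR=.*/CR=np.array([.5390,.0037,.107])/' h.py; python3 - <<'E'
from h import *
rel([.483,-.303,.23],-75.5)
E
```

```text
to [ 0.483 -0.303  0.23 ] -75.5 shift x -0.1201 y -0.1685 z 0.0093 turn rx 0.0010 ry -0.0005 rz 0.2264 rows>= 8
```

Call:
{"name": "drive_tool", "arguments": {
  "plan": [
    {"x": -0.12, "y": -0.1685, "z": 0.009, "rx": 0.001, "ry": -0.0005, "rz": 0.2264, "fingers": 0.8},
    {"x": -0.12, "y": -0.1685, "z": 0.009, "rx": 0.001, "ry": -0.0005, "rz": 0.2264, "fingers": 0.8},
    {"x": -0.12, "y": -0.1685, "z": 0.009, "rx": 0.001, "ry": -0.0005, "rz": 0.2264, "fingers": 0.8},
    {"x": -0.12, "y": -0.1685, "z": 0.009, "rx": 0.001, "ry": -0.0005, "rz": 0.2264, "fingers": 0.8},
    {"x": -0.12, "y": -0.1685, "z": 0.009, "rx": 0.001, "ry": -0.0005, "rz": 0.2264, "fingers": 0.8},
    {"x": -0.12, "y": -0.1685, "z": 0.009, "rx": 0.001, "ry": -0.0005, "rz": 0.2264, "fingers": 0.8},
    {"x": -0.12, "y": -0.1685, "z": 0.009, "rx": 0.001, "ry": -0.0005, "rz": 0.2264, "fingers": 0.8},
    {"x": -0.12, "y": -0.1685, "z": 0.009, "rx": 0.001, "ry": -0.0005, "rz": 0.2264, "fingers": 0.8},
    {"x": -0.12, "y": -0.1685, "z": 0.009, "rx": 0.001, "ry": -0.0005, "rz": 0.2264, "fingers": 0.8},
    {"x": -0.12, "y": -0.1685, "z": 0.009, "rx": 0.001, "ry": -0.0005, "rz": 0.2264, "fingers": 0.8}
  ]
}}

```text
time: 8.22
ee_pos: [0.4816, -0.3018, 0.226]
eef_rot: [0.992, 0.128, -0.004, -0.001]
ft_force: [0.5, -0.0, 0.2]
width: 0.0695
```

```bash
cat >> h.py <<'E'
def look(tag,names=("wrist","side","top")):
    o={}
    for n in names:
        c=viewer.camera(n); np.savez(f"{n}{tag}.npz",**{k:np.array(v) for k,v in c.items()}); save(c["color"],f"{n}{tag}.png"); o[n]=c
    return o
def tubefit(c,p0,h=.02,zmin=.008,rad=.09,mask=None):
    q=cloud(c)
    if mask is not None: q[~mask]=np.nan
    q=q.reshape(-1,3); q=q[np.isfinite(q).all(1)]
    q=q[(np.hypot(q[:,0]-p0[0],q[:,1]-p0[1])<rad)&(q[:,2]>zmin)&(q[:,2]<h+.04)]
    x,e=fit_tube(q,p0,h); print(len(q),x.round(4),np.degrees(x[2]).round(1),e.round(4)); return x
E
python3 - <<'E'
from h import *
o=look("4")
m=np.ones((480,640),bool); m[280:]=False
tubefit(o["wrist"],(.483,-.303,.254),mask=m)
rel([.483,-.303,.075],-75.5)
E
```

```text
6760 [ 0.4846 -0.299   0.2464] 14.1 0.0004
to [ 0.483 -0.303  0.075] -75.5 shift x 0.0019 y 0.0018 z 0.1513 turn rx -0.0004 ry 0.0010 rz 0.0002 rows>= 3
```

View pics/wrist4.png

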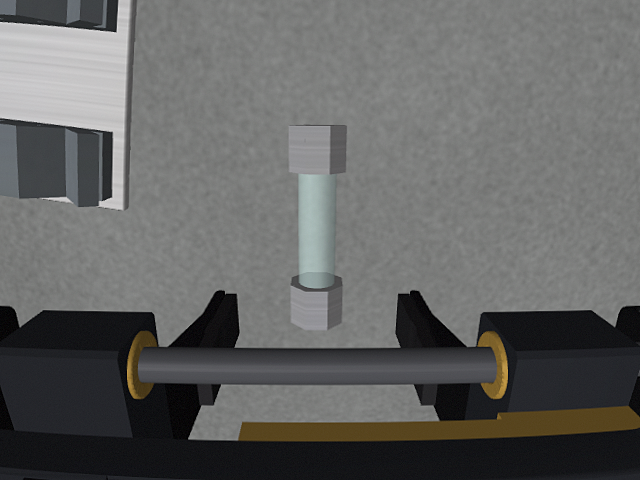

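View pics/side4.png

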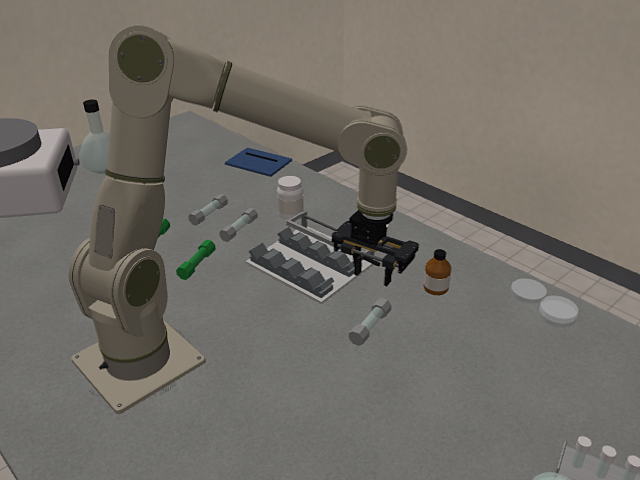

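Call:
{"name": "drive_tool", "arguments": {
  "plan": [
    {"x": 0.002, "y": -0.001, "z": 0.06, "rx": -0.0004, "ry": 0.001, "rz": 0.001, "fingers": 0.8},
    {"x": 0.002, "y": -0.001, "z": 0.11, "rx": -0.0004, "ry": 0.001, "rz": 0.001, "fingers": 0.8},
    {"x": 0.002, "y": -0.001, "z": 0.14, "rx": -0.0004, "ry": 0.001, "rz": 0.001, "fingers": 0.8},
    {"x": 0.002, "y": -0.001, "z": 0.151, "rx": -0.0004, "ry": 0.001, "rz": 0.001, "fingers": 0.8},
    {"x": 0.002, "y": -0.001, "z": 0.151, "rx": -0.0004, "ry": 0.001, "rz": 0.001, "fingers": 0.8}
  ],
  "squeeze": 25
}}

```text
time: 9.0
ee_pos: [0.4826, -0.3005, 0.0757]
eef_rot: [0.992, 0.123, 0.0, 0.0]
ft_force: [0.2, -0.1, 0.2]
width: 0.0692
```

Call:
{"name": "drive_tool", "arguments": {
  "plan": [
    {"x": 0, "y": 0, "z": 0, "rx": 0, "ry": 0, "rz": 0, "fingers": 0},
    {"x": 0, "y": 0, "z": 0, "rx": 0, "ry": 0, "rz": 0, "fingers": 0},
    {"x": 0, "y": 0, "z": 0, "rx": 0, "ry": 0, "rz": 0, "fingers": 0},
    {"x": 0, "y": 0, "z": 0, "rx": 0, "ry": 0, "rz": 0, "fingers": 0},
    {"x": 0, "y": 0, "z": 0, "rx": 0, "ry": 0, "rz": 0, "fingers": 0},
    {"x": 0, "y": 0, "z": 0, "rx": 0, "ry": 0, "rz": 0, "fingers": 0}
  ],
  "squeeze": 25
}}

```text
time: 9.75
ee_pos: [0.4826, -0.3003, 0.0755]
eef_rot: [0.992, 0.123, 0.0, 0.0]
ft_force: [-0.0, 0.6, 0.6]
width: 0.027
```

```bash
python3 - <<'E'
from h import *
t=cw(-.014,-.108)
rel([.4826,-.3003,.19],-75.8)
rel([t[0],t[1],.19],-83.87,frm=([.4826,-.3003,.19],-75.8));
E
```

```text
to [ 0.4826 -0.3003  0.19  ] -75.8 shift x 0.0000 y -0.0000 z -0.1145 turn rx 0.0000 ry -0.0001 rz -0.0001 rows>= 2
to [ 0.5366 -0.1052  0.19  ] -83.9 shift x 0.1002 y -0.1759 z 0.0000 turn rx 0.0000 ry 0.0000 rz 0.0224 rows>= 4
```

Call:
{"name": "drive_tool", "arguments": {
  "plan": [
    {"x": 0, "y": 0, "z": -0.03, "rx": 0, "ry": 0, "rz": 0, "fingers": 0},
    {"x": 0, "y": 0, "z": -0.08, "rx": 0, "ry": 0, "rz": 0, "fingers": 0},
    {"x": 0, "y": 0, "z": -0.1145, "rx": 0, "ry": 0, "rz": 0, "fingers": 0},
    {"x": 0.025, "y": -0.045, "z": -0.1145, "rx": 0, "ry": 0, "rz": 0.006, "fingers": 0},
    {"x": 0.055, "y": -0.095, "z": -0.1145, "rx": 0, "ry": 0, "rz": 0.014, "fingers": 0},
    {"x": 0.08, "y": -0.14, "z": -0.1145, "rx": 0, "ry": 0, "rz": 0.02, "fingers": 0},
    {"x": 0.1, "y": -0.176, "z": -0.1145, "rx": 0, "ry": 0, "rz": 0.0224, "fingers": 0},
    {"x": 0.1, "y": -0.176, "z": -0.1145, "rx": 0, "ry": 0, "rz": 0.0224, "fingers": 0},
    {"x": 0.1, "y": -0.176, "z": -0.1145, "rx": 0, "ry": 0, "rz": 0.0224, "fingers": 0}
  ]
}}

```text
time: 10.88
ee_pos: [0.536, -0.1058, 0.1898]
eef_rot: [0.999, 0.053, -0.0, 0.0]
ft_force: [0.0, -0.4, -2.7]
width: 0.0275
```

```bash
python3 - <<'E'
from h import *
o=look("5",("wrist","side"))
m=np.ones((480,640),bool); m[280:]=False
t=cw(-.014,-.108)
s=monitor.read_state(); hz=s["ee_pos"][2]-.0555
print(hz); tubefit(o["wrist"],(t[0],t[1],.107),h=hz,zmin=hz-.02,mask=m)
rel([t[0],t[1],.113],-83.87)
E
```

```text
0.13447698134159738
14625 [ 0.5378 -0.1043  0.1028] 5.9 0.0004
to [ 0.5366 -0.1052  0.113 ] -83.9 shift x 0.0009 y -0.0014 z 0.0770 turn rx 0.0000 ry -0.0000 rz -0.0004 rows>= 2
```

View pics/wrist5.png

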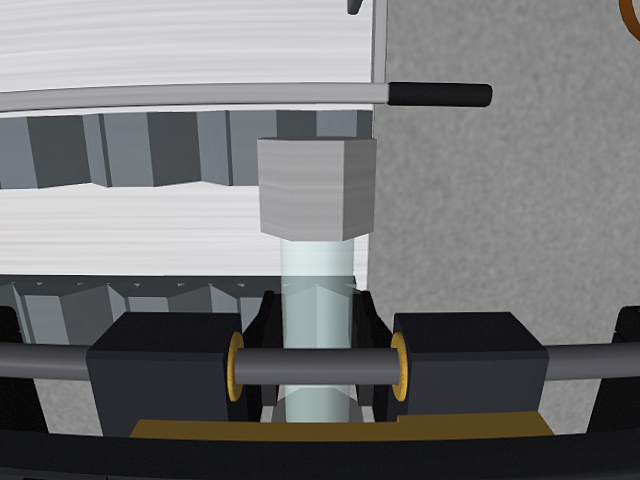

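View pics/side5.png

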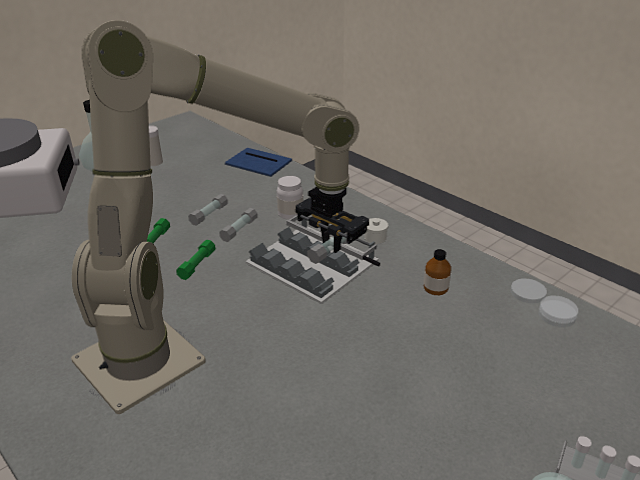

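Call:
{"name": "drive_tool", "arguments": {
  "plan": [
    {"x": 0.001, "y": -0.0015, "z": 0.03, "rx": 0, "ry": 0, "rz": 0, "fingers": 0},
    {"x": 0.001, "y": -0.0015, "z": 0.055, "rx": 0, "ry": 0, "rz": 0, "fingers": 0},
    {"x": 0.001, "y": -0.0015, "z": 0.07, "rx": 0, "ry": 0, "rz": 0, "fingers": 0},
    {"x": 0.001, "y": -0.0015, "z": 0.077, "rx": 0, "ry": 0, "rz": 0, "fingers": 0},
    {"x": 0.001, "y": -0.0015, "z": 0.077, "rx": 0, "ry": 0, "rz": 0, "fingers": 0},
    {"x": 0.001, "y": -0.0015, "z": 0.077, "rx": 0, "ry": 0, "rz": 0, "fingers": 0}
  ]
}}

```text
time: 11.72
ee_pos: [0.5377, -0.1036, 0.1137]
eef_rot: [0.999, 0.053, 0.001, -0.0]
ft_force: [-0.3, 0.2, -2.1]
width: 0.0272
```

Call:
{"name": "drive_tool", "arguments": {
  "plan": [
    {"x": 0, "y": 0, "z": 0.001, "rx": 0, "ry": 0, "rz": 0, "fingers": 0},
    {"x": 0, "y": 0, "z": 0.002, "rx": 0, "ry": 0, "rz": 0, "fingers": 0},
    {"x": 0, "y": 0, "z": 0.0025, "rx": 0, "ry": 0, "rz": 0, "fingers": 0},
    {"x": 0, "y": 0, "z": 0.0025, "rx": 0, "ry": 0, "rz": 0, "fingers": 0}
  ]
}}

```text
time: 12.22
ee_pos: [0.5382, -0.1048, 0.1118]
eef_rot: [0.999, 0.053, 0.001, 0.001]
ft_force: [-1.1, -3.9, 7.5]
width: 0.0273
```

Call:
{"name": "drive_tool", "arguments": {
  "plan": [
    {"x": 0, "y": 0, "z": 0, "rx": 0, "ry": 0, "rz": 0, "fingers": 0.42},
    {"x": 0, "y": 0, "z": 0, "rx": 0, "ry": 0, "rz": 0, "fingers": 0.42},
    {"x": 0, "y": 0, "z": 0, "rx": 0, "ry": 0, "rz": 0, "fingers": 0.42},
    {"x": 0, "y": 0.0, "z": 0, "rx": 0, "ry": 0, "rz": 0, "fingers": 0},
    {"x": 0, "y": 0.0, "z": 0, "rx": 0, "ry": 0, "rz": 0, "fingers": 0},
    {"x": 0, "y": 0.0, "z": 0, "rx": 0, "ry": 0, "rz": 0, "fingers": 0},
    {"x": 0, "y": 0.0, "z": 0, "rx": 0, "ry": 0, "rz": 0, "fingers": 0}
  ],
  "squeeze": 12
}}

```text
time: 13.1
ee_pos: [0.5374, -0.1048, 0.1108]
eef_rot: [0.999, 0.053, 0.001, 0.001]
ft_force: [-1.2, -5.5, 2.6]
width: 0.0277
```

```bash
python3 - <<'E'
from h import *
o=look("6",("wrist",))
m=np.ones((480,640),bool); m[280:]=False
s=monitor.read_state();print(s["ft_force"],s["width"]); hz=.056
x=tubefit(o["wrist"],(.5378,-.1043,.107),h=hz,zmin=hz+.005,rad=.075,mask=m)
E
```

```text
[-0.03475741 -5.76424113  1.99160437] 0.027632715961459404
13193 [ 0.5375 -0.1036  0.1026] 5.9 0.0003
```

View pics/wrist6.png

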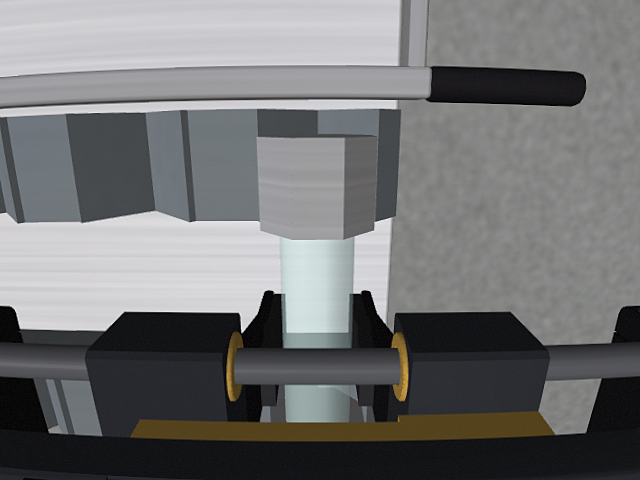

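Call:
{"name": "drive_tool", "arguments": {
  "plan": [
    {"x": 0, "y": 0.002, "z": 0, "rx": 0, "ry": 0, "rz": 0, "fingers": 0},
    {"x": 0, "y": 0.002, "z": 0, "rx": 0, "ry": 0, "rz": 0, "fingers": 0}
  ]
}}

```text
time: 13.4
ee_pos: [0.5375, -0.1054, 0.1105]
eef_rot: [0.999, 0.053, 0.0, -0.0]
ft_force: [-0.5, -0.5, 1.7]
width: 0.0279
```

Call:
{"name": "drive_tool", "arguments": {
  "plan": [
    {"x": 0.002, "y": 0, "z": 0, "rx": 0, "ry": 0, "rz": 0, "fingers": 0},
    {"x": 0.004, "y": 0, "z": 0, "rx": 0, "ry": 0, "rz": 0, "fingers": 0},
    {"x": 0.006, "y": 0, "z": 0, "rx": 0, "ry": 0, "rz": 0, "fingers": 0},
    {"x": 0.008, "y": 0, "z": 0, "rx": 0, "ry": 0, "rz": 0, "fingers": 0},
    {"x": 0.01, "y": 0, "z": 0, "rx": 0, "ry": 0, "rz": 0, "fingers": 0}
  ]
}}

```text
time: 14.02
ee_pos: [0.546, -0.1045, 0.1103]
eef_rot: [0.999, 0.053, -0.002, -0.001]
ft_force: [-9.9, 0.6, 9.0]
width: 0.0277
```

Call:
{"name": "drive_tool", "arguments": {
  "plan": [
    {"x": 0.001, "y": 0, "z": 0, "rx": 0, "ry": 0, "rz": 0, "fingers": 0},
    {"x": 0.002, "y": 0, "z": 0, "rx": 0, "ry": 0, "rz": 0, "fingers": 0},
    {"x": 0.003, "y": 0, "z": 0, "rx": 0, "ry": 0, "rz": 0, "fingers": 0}
  ]
}}

```text
time: 14.4
ee_pos: [0.5499, -0.1041, 0.1102]
eef_rot: [0.999, 0.053, -0.001, -0.0]
ft_force: [-2.2, -0.5, 0.6]
width: 0.0279
```

Call:
{"name": "drive_tool", "arguments": {
  "plan": [
    {"x": 0.002, "y": 0, "z": 0, "rx": 0, "ry": 0, "rz": 0, "fingers": 0},
    {"x": 0.004, "y": 0, "z": 0, "rx": 0, "ry": 0, "rz": 0, "fingers": 0},
    {"x": 0.004, "y": 0, "z": 0, "rx": 0, "ry": 0, "rz": 0, "fingers": 0}
  ]
}}

```text
time: 14.78
ee_pos: [0.5542, -0.1036, 0.1103]
eef_rot: [0.999, 0.053, -0.0, -0.0]
ft_force: [-4.5, -0.0, 0.2]
width: 0.0275
```

```bash
python3 - <<'E'
from h import *
o=look("7",("wrist",))
m=np.ones((480,640),bool); m[280:]=False
s=monitor.read_state();print(s["ft_force"],s["width"]); hz=.056
x=tubefit(o["wrist"],(.5506,-.1037,.107),h=hz,zmin=hz+.009,rad=.073,mask=m)
E
```

```text
[-3.77070425  0.01707968  0.3526431 ] 0.027890503179363278
10687 [ 0.5498 -0.1027  0.1024] 5.9 0.0003
```

View pics/wrist7.png

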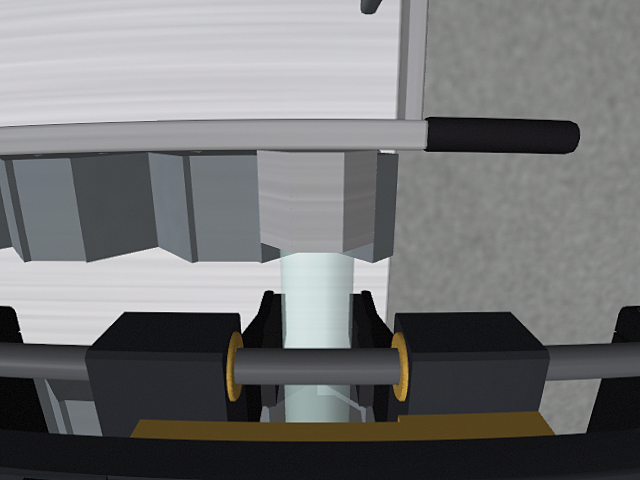

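Call:
{"name": "drive_tool", "arguments": {
  "plan": [
    {"x": 0, "y": 0, "z": 0, "rx": 0, "ry": 0, "rz": 0, "fingers": 0},
    {"x": 0, "y": 0, "z": 0, "rx": 0, "ry": 0, "rz": 0, "fingers": 0},
    {"x": 0.002, "y": 0, "z": 0, "rx": 0, "ry": 0, "rz": 0, "fingers": 0},
    {"x": 0.004, "y": 0, "z": 0, "rx": 0, "ry": 0, "rz": 0, "fingers": 0},
    {"x": 0.004, "y": 0, "z": 0, "rx": 0, "ry": 0, "rz": 0, "fingers": 0}
  ],
  "squeeze": 35
}}

```text
time: 15.45
ee_pos: [0.5548, -0.1037, 0.1101]
eef_rot: [0.999, 0.053, -0.004, -0.001]
ft_force: [-24.5, 3.1, 20.2]
width: 0.027
```

```bash
python3 - <<'E'
from h import *
o=look("8",("wrist",))
m=np.ones((480,640),bool); m[280:]=False
s=monitor.read_state();print(s["ft_force"],s["width"]); hz=.056
x=tubefit(o["wrist"],(.5506,-.1037,.107),h=hz,zmin=hz+.009,rad=.073,mask=m)
save(cv2.resize(o["wrist"]["color"][90:270,200:450],None,fx=3,fy=3),"w8c.png")
E
```

```text
[-24.18491139   2.62171305  20.77437027] 0.02723961623191408
10598 [ 0.5499 -0.1027  0.1023] 5.9 0.0003
```

View pics/w8c.png

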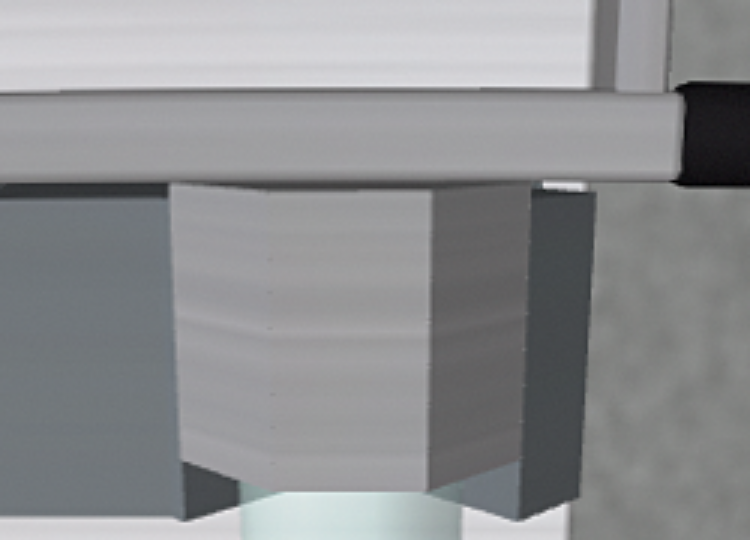

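Call:
{"name": "drive_tool", "arguments": {
  "plan": [
    {"x": -0.003, "y": 0, "z": 0, "rx": 0, "ry": 0, "rz": 0, "fingers": 0.5},
    {"x": -0.003, "y": 0, "z": 0, "rx": 0, "ry": 0, "rz": 0, "fingers": 0.5},
    {"x": -0.003, "y": 0, "z": 0, "rx": 0, "ry": 0, "rz": 0, "fingers": 0.5},
    {"x": -0.003, "y": 0, "z": 0, "rx": 0, "ry": 0, "rz": 0, "fingers": 0.5},
    {"x": -0.003, "y": 0, "z": -0.03, "rx": 0, "ry": 0, "rz": 0, "fingers": 0.5},
    {"x": -0.003, "y": 0, "z": -0.08, "rx": 0, "ry": 0, "rz": 0, "fingers": 0.5},
    {"x": -0.003, "y": 0, "z": -0.13, "rx": 0, "ry": 0, "rz": 0, "fingers": 0.5},
    {"x": -0.003, "y": 0, "z": -0.13, "rx": 0, "ry": 0, "rz": 0, "fingers": 0.5}
  ]
}}

```text
time: 16.5
ee_pos: [0.5571, -0.1043, 0.244]
eef_rot: [0.999, 0.053, 0.003, -0.0]
ft_force: [-0.4, 0.7, -1.0]
width: 0.0432
```

```bash
python3 - <<'E'
from h import *
o=look("9")
m=np.ones((480,640),bool); m[280:]=False
s=monitor.read_state();print(s["ee_pos"],s["ft_force"],s["width"]); hz=.056
x=tubefit(o["wrist"],(.5506,-.1037,.107),h=hz,zmin=hz+.009,rad=.073,mask=m)
for n in ("top","side"):
  for p in ((.5207,.2939,.3176),(.506,.4373,.2759)): print(n); tubefit(o[n],p)
E
```

```text
[ 0.55514919 -0.10332043  0.23972902] [-0.13097392 -0.57109041 -0.70882027] 0.04367267168513608
5035 [ 0.5508 -0.1025  0.1036] 5.9 0.0004
top
604 [0.5209 0.2937 0.3184] 18.2 0.0018
top
621 [0.5057 0.4368 0.2745] 15.7 0.0018
side
466 [0.5206 0.2937 0.3241] 18.6 0.0021
side
449 [0.5057 0.4374 0.2782] 15.9 0.0021
```

View pics/wrist9.png

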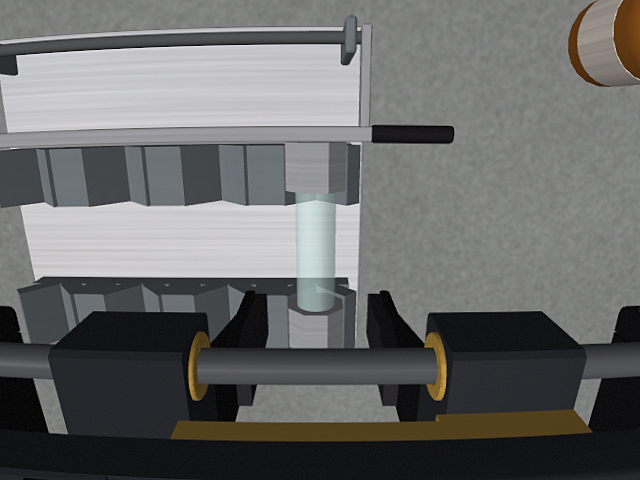

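View pics/side9.png

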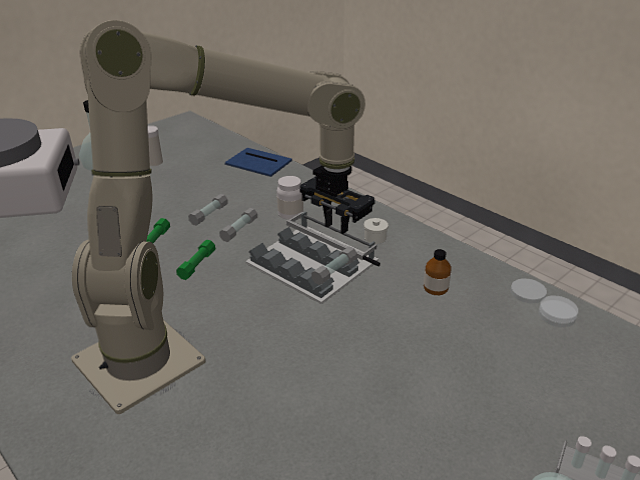

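```bash
python3 - <<'E'
from h import *
s=monitor.read_state(); print(s["joint_positions"].round(2))
rel([.5207,.2939,.23],-71.8)
E
```

```text
[-0.74  0.36  1.04  1.74 -0.33  1.23 -1.08]
to [0.5207 0.2939 0.23  ] -71.8 shift x 0.0081 y -0.3986 z 0.0099 turn rx -0.0001 ry 0.0000 rz -0.0336 rows>= 7
```

Call:
{"name": "drive_tool", "arguments": {
  "plan": [
    {"x": 0.008, "y": -0.06, "z": 0.01, "rx": 0, "ry": 0, "rz": -0.005, "fingers": 0.8},
    {"x": 0.008, "y": -0.12, "z": 0.01, "rx": 0, "ry": 0, "rz": -0.01, "fingers": 0.8},
    {"x": 0.008, "y": -0.18, "z": 0.01, "rx": 0, "ry": 0, "rz": -0.015, "fingers": 0.8},
    {"x": 0.008, "y": -0.24, "z": 0.01, "rx": 0, "ry": 0, "rz": -0.02, "fingers": 0.8},
    {"x": 0.008, "y": -0.3, "z": 0.01, "rx": 0, "ry": 0, "rz": -0.025, "fingers": 0.8},
    {"x": 0.008, "y": -0.36, "z": 0.01, "rx": 0, "ry": 0, "rz": -0.03, "fingers": 0.8},
    {"x": 0.008, "y": -0.3985, "z": 0.01, "rx": 0, "ry": 0, "rz": -0.0336, "fingers": 0.8},
    {"x": 0.008, "y": -0.3985, "z": 0.01, "rx": 0, "ry": 0, "rz": -0.0336, "fingers": 0.8},
    {"x": 0.008, "y": -0.3985, "z": 0.01, "rx": 0, "ry": 0, "rz": -0.0336, "fingers": 0.8}
  ]
}}

```text
time: 17.77
ee_pos: [0.5209, 0.2923, 0.2294]
eef_rot: [0.988, 0.158, -0.001, 0.001]
ft_force: [0.4, -0.7, -0.3]
width: 0.0696
```

```bash
python3 - <<'E'
from h import *
o=look("10",("wrist",))
m=np.ones((480,640),bool); m[280:]=False
print(monitor.read_state()["joint_positions"].round(2))
x=tubefit(o["wrist"],(.5207,.2939,.3176),mask=m)
rel([x[0],x[1],.075],np.degrees(x[2])-90)
E
```

```text
[-1.27  0.42  0.88  1.66 -0.33  1.23 -1.58]
6623 [0.5239 0.2968 0.3071] 17.6 0.0004
to [0.5239 0.2968 0.075 ] -72.4 shift x 0.0043 y -0.0040 z 0.1548 turn rx 0.0002 ry 0.0001 rz 0.0013 rows>= 3
```

View pics/wrist10.png

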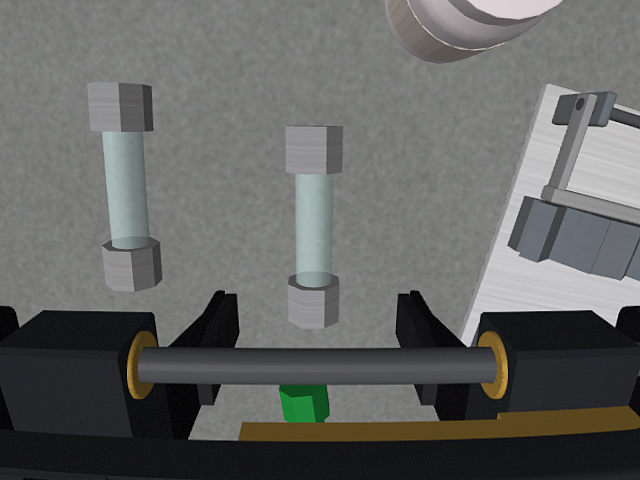

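Call:
{"name": "drive_tool", "arguments": {
  "plan": [
    {"x": 0.0038, "y": -0.003, "z": 0.06, "rx": 0, "ry": 0, "rz": 0.001, "fingers": 0.8},
    {"x": 0.0038, "y": -0.003, "z": 0.11, "rx": 0, "ry": 0, "rz": 0.001, "fingers": 0.8},
    {"x": 0.0038, "y": -0.003, "z": 0.143, "rx": 0, "ry": 0, "rz": 0.001, "fingers": 0.8},
    {"x": 0.0038, "y": -0.003, "z": 0.1545, "rx": 0, "ry": 0, "rz": 0.001, "fingers": 0.8},
    {"x": 0.0038, "y": -0.003, "z": 0.1545, "rx": 0, "ry": 0, "rz": 0.001, "fingers": 0.8},
    {"x": 0.0038, "y": -0.003, "z": 0.1545, "rx": 0, "ry": 0, "rz": 0.001, "fingers": 0},
    {"x": 0.0038, "y": -0.003, "z": 0.1545, "rx": 0, "ry": 0, "rz": 0.001, "fingers": 0},
    {"x": 0.0038, "y": -0.003, "z": 0.1545, "rx": 0, "ry": 0, "rz": 0.001, "fingers": 0},
    {"x": 0.0038, "y": -0.003, "z": 0.1545, "rx": 0, "ry": 0, "rz": 0.001, "fingers": 0},
    {"x": 0.0038, "y": -0.003, "z": 0.1545, "rx": 0, "ry": 0, "rz": 0.001, "fingers": 0},
    {"x": 0.0038, "y": -0.003, "z": 0.1545, "rx": 0, "ry": 0, "rz": 0.001, "fingers": 0}
  ],
  "squeeze": 30
}}

```text
time: 19.2
ee_pos: [0.5239, 0.2973, 0.0762]
eef_rot: [0.988, 0.155, 0.0, 0.0]
ft_force: [-0.9, -1.1, 2.3]
width: 0.0273
```

```bash
python3 - <<'E'
from h import *
s=monitor.read_state(); print(s["width"],s["ee_pos"],s["ft_force"])
x,y=.5232,.2955; t=cw(-.014,.036)
rel([x,y,.19],-72.2)
rel([t[0],t[1]-.0012,.19],-83.87); print(t)
E
```

```text
0.027260776258202897 [0.52385619 0.29731672 0.07617634] [-0.89001786 -1.11056158  2.30905888]
to [0.5232 0.2955 0.19  ] -72.2 shift x -0.0011 y 0.0015 z -0.1138 turn rx 0.0000 ry -0.0001 rz 0.0001 rows>= 2
to [0.5212 0.0368 0.19  ] -83.9 shift x -0.0822 y 0.2472 z -0.1138 turn rx 0.0000 ry -0.0001 rz 0.0325 rows>= 5
[0.52123541 0.03799897 0.        ]
```

Call:
{"name": "drive_tool", "arguments": {
  "plan": [
    {"x": 0, "y": 0, "z": -0.03, "rx": 0, "ry": 0, "rz": 0, "fingers": 0},
    {"x": 0, "y": 0, "z": -0.08, "rx": 0, "ry": 0, "rz": 0, "fingers": 0},
    {"x": 0, "y": 0, "z": -0.114, "rx": 0, "ry": 0, "rz": 0, "fingers": 0},
    {"x": -0.016, "y": 0.045, "z": -0.114, "rx": 0, "ry": 0, "rz": 0.006, "fingers": 0},
    {"x": -0.033, "y": 0.1, "z": -0.114, "rx": 0, "ry": 0, "rz": 0.013, "fingers": 0},
    {"x": -0.05, "y": 0.15, "z": -0.114, "rx": 0, "ry": 0, "rz": 0.02, "fingers": 0},
    {"x": -0.067, "y": 0.2, "z": -0.114, "rx": 0, "ry": 0, "rz": 0.027, "fingers": 0},
    {"x": -0.078, "y": 0.235, "z": -0.114, "rx": 0, "ry": 0, "rz": 0.0325, "fingers": 0},
    {"x": -0.082, "y": 0.247, "z": -0.114, "rx": 0, "ry": 0, "rz": 0.0325, "fingers": 0},
    {"x": -0.082, "y": 0.247, "z": -0.114, "rx": 0, "ry": 0, "rz": 0.0325, "fingers": 0},
    {"x": -0.082, "y": 0.247, "z": -0.114, "rx": 0, "ry": 0, "rz": 0.0325, "fingers": 0}
  ]
}}

```text
time: 20.58
ee_pos: [0.5213, 0.0388, 0.1898]
eef_rot: [0.999, 0.055, 0.0, -0.0]
ft_force: [-0.2, -0.1, -2.1]
width: 0.0272
```

```bash
python3 - <<'E'
from h import *
o=look("11",("wrist","side"))
m=np.ones((480,640),bool); m[280:]=False
t=cw(-.014,.036)
s=monitor.read_state(); hz=s["ee_pos"][2]-.0555
print(s["width"],s["ee_pos"],s["joint_positions"].round(2)); tubefit(o["wrist"],(t[0],t[1],.107),h=hz,zmin=hz-.02,mask=m)
rel([t[0],t[1]-.0012,.113],-83.87)
E
```

```text
0.02736707459321872 [0.5213167  0.03871818 0.18988162] [-1.05  0.3   1.03  1.9  -0.29  1.1  -1.37]
14039 [0.5208 0.0401 0.1064] 6.1 0.0007
to [0.5212 0.0368 0.113 ] -83.9 shift x -0.0003 y 0.0019 z 0.0769 turn rx -0.0000 ry -0.0000 rz 0.0004 rows>= 2
```

View pics/wrist11.png

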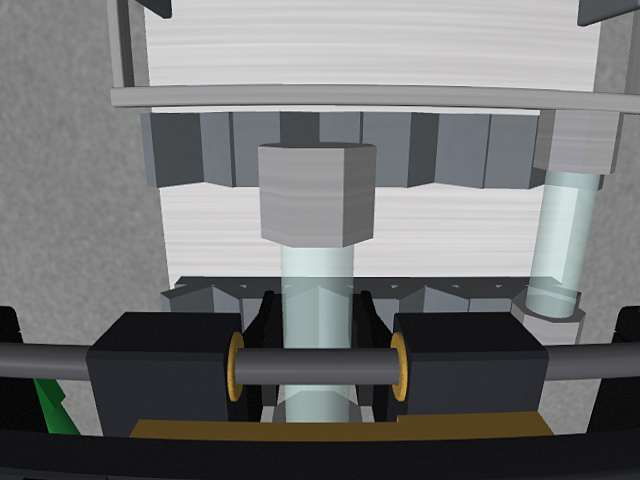

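Call:
{"name": "drive_tool", "arguments": {
  "plan": [
    {"x": 0, "y": 0.002, "z": 0.03, "rx": 0, "ry": 0, "rz": 0, "fingers": 0},
    {"x": 0, "y": 0.002, "z": 0.055, "rx": 0, "ry": 0, "rz": 0, "fingers": 0},
    {"x": 0, "y": 0.002, "z": 0.07, "rx": 0, "ry": 0, "rz": 0, "fingers": 0},
    {"x": 0, "y": 0.002, "z": 0.075, "rx": 0, "ry": 0, "rz": 0, "fingers": 0},
    {"x": 0, "y": 0.002, "z": 0.078, "rx": 0, "ry": 0, "rz": 0, "fingers": 0},
    {"x": 0, "y": 0.002, "z": 0.078, "rx": 0, "ry": 0, "rz": 0, "fingers": 0}
  ]
}}

```text
time: 21.42
ee_pos: [0.522, 0.0367, 0.113]
eef_rot: [0.999, 0.054, 0.001, -0.001]
ft_force: [-3.0, 4.6, 2.2]
width: 0.0274
```

Call:
{"name": "drive_tool", "arguments": {
  "plan": [
    {"x": 0, "y": -0.001, "z": 0.001, "rx": 0, "ry": 0, "rz": 0, "fingers": 0.42},
    {"x": 0, "y": -0.001, "z": 0.0015, "rx": 0, "ry": 0, "rz": 0, "fingers": 0.42},
    {"x": 0, "y": -0.001, "z": 0.0015, "rx": 0, "ry": 0, "rz": 0, "fingers": 0.42},
    {"x": 0, "y": -0.001, "z": 0.0015, "rx": 0, "ry": 0, "rz": 0, "fingers": 0},
    {"x": 0, "y": -0.001, "z": 0.0015, "rx": 0, "ry": 0, "rz": 0, "fingers": 0},
    {"x": 0, "y": -0.001, "z": 0.0015, "rx": 0, "ry": 0, "rz": 0, "fingers": 0},
    {"x": 0, "y": -0.001, "z": 0.0015, "rx": 0, "ry": 0, "rz": 0, "fingers": 0}
  ],
  "squeeze": 25
}}

```text
time: 22.3
ee_pos: [0.5215, 0.0374, 0.1107]
eef_rot: [0.999, 0.054, 0.0, -0.001]
ft_force: [-0.8, 4.5, 3.8]
width: 0.0272
```

Call:
{"name": "drive_tool", "arguments": {
  "plan": [
    {"x": 0, "y": -0.0015, "z": 0, "rx": 0, "ry": 0, "rz": 0, "fingers": 0},
    {"x": 0.002, "y": -0.0015, "z": 0, "rx": 0, "ry": 0, "rz": 0, "fingers": 0},
    {"x": 0.004, "y": -0.0015, "z": 0, "rx": 0, "ry": 0, "rz": 0, "fingers": 0},
    {"x": 0.006, "y": -0.0015, "z": 0, "rx": 0, "ry": 0, "rz": 0, "fingers": 0},
    {"x": 0.008, "y": -0.0015, "z": 0, "rx": 0, "ry": 0, "rz": 0, "fingers": 0},
    {"x": 0.01, "y": -0.0015, "z": 0, "rx": 0, "ry": 0, "rz": 0, "fingers": 0},
    {"x": 0.012, "y": -0.0015, "z": 0, "rx": 0, "ry": 0, "rz": 0, "fingers": 0}
  ]
}}

```text
time: 23.18
ee_pos: [0.5307, 0.0386, 0.1103]
eef_rot: [0.999, 0.053, -0.003, -0.001]
ft_force: [-17.3, 0.2, 19.2]
width: 0.0271
```

Call:
{"name": "drive_tool", "arguments": {
  "plan": [
    {"x": 0.001, "y": 0, "z": 0, "rx": 0, "ry": 0, "rz": 0, "fingers": 0},
    {"x": 0.002, "y": 0, "z": 0, "rx": 0, "ry": 0, "rz": 0, "fingers": 0},
    {"x": 0.003, "y": 0, "z": 0, "rx": 0, "ry": 0, "rz": 0, "fingers": 0}
  ]
}}

```text
time: 23.55
ee_pos: [0.5337, 0.039, 0.1103]
eef_rot: [0.999, 0.053, -0.003, -0.001]
ft_force: [-17.0, 0.8, 19.8]
width: 0.0273
```

Call:
{"name": "drive_tool", "arguments": {
  "plan": [
    {"x": 0.001, "y": 0, "z": -0.001, "rx": 0, "ry": 0, "rz": 0, "fingers": 0},
    {"x": 0.003, "y": 0, "z": -0.001, "rx": 0, "ry": 0, "rz": 0, "fingers": 0},
    {"x": 0.003, "y": 0, "z": -0.001, "rx": 0, "ry": 0, "rz": 0, "fingers": 0}
  ]
}}

```text
time: 23.92
ee_pos: [0.5375, 0.0393, 0.1109]
eef_rot: [0.999, 0.053, -0.002, -0.0]
ft_force: [-10.8, -0.2, 5.9]
width: 0.0273
```

```bash
python3 - <<'E'
from h import *
o=look("12",("wrist",))
m=np.ones((480,640),bool); m[280:]=False
t=cw(0,.036); print(t)
x=tubefit(o["wrist"],(t[0],t[1],.107),h=.056,zmin=.065,rad=.073,mask=m)
save(cv2.resize(o["wrist"]["color"][90:270,200:450],None,fx=3,fy=3),"w12c.png")
E
```

```text
[0.53515535 0.03949411 0.        ]
11343 [0.5343 0.0405 0.0996] 5.7 0.0006
```

View pics/w12c.png

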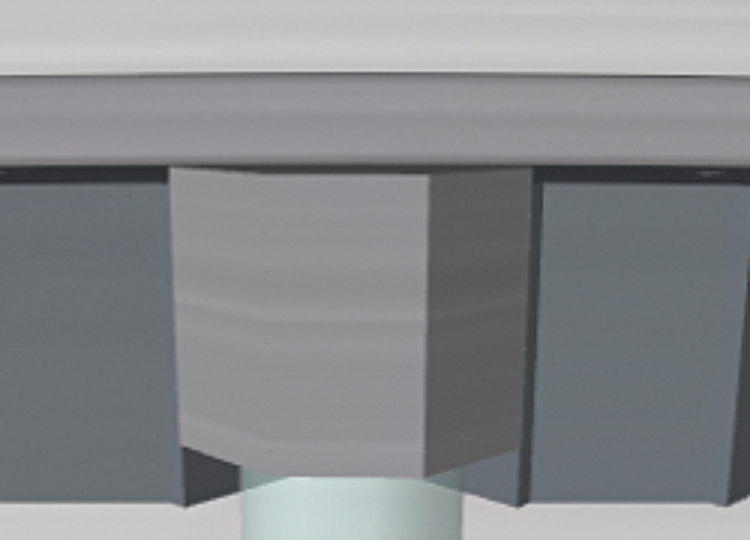

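Call:
{"name": "drive_tool", "arguments": {
  "plan": [
    {"x": 0.001, "y": 0, "z": 0, "rx": 0, "ry": 0, "rz": 0, "fingers": 0},
    {"x": 0.003, "y": 0, "z": 0, "rx": 0, "ry": 0, "rz": 0, "fingers": 0},
    {"x": 0.004, "y": 0, "z": 0, "rx": 0, "ry": 0, "rz": 0, "fingers": 0},
    {"x": 0.004, "y": 0, "z": 0, "rx": 0, "ry": 0, "rz": 0, "fingers": 0}
  ],
  "squeeze": 35
}}

```text
time: 24.48
ee_pos: [0.5382, 0.0393, 0.1105]
eef_rot: [0.999, 0.053, -0.006, -0.001]
ft_force: [-30.2, -0.5, 24.7]
width: 0.0273
```

```bash
python3 - <<'E'
from h import *
o=look("13",("wrist",))
m=np.ones((480,640),bool); m[280:]=False
t=cw(0,.036); print(t)
x=tubefit(o["wrist"],(t[0],t[1],.107),h=.056,zmin=.065,rad=.073,mask=m)
save(cv2.resize(o["wrist"]["color"][90:270,200:450],None,fx=3,fy=3),"w13c.png")
E
```

```text
[0.53515535 0.03949411 0.        ]
11114 [0.5346 0.0404 0.1007] 5.8 0.0004
```

View pics/w13c.png

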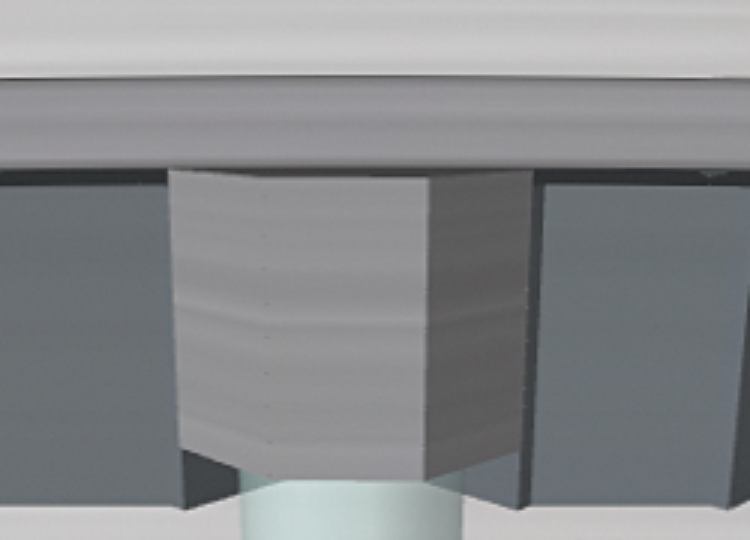

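Call:
{"name": "drive_tool", "arguments": {
  "plan": [
    {"x": -0.003, "y": 0, "z": 0, "rx": 0, "ry": 0, "rz": 0, "fingers": 0.5},
    {"x": -0.003, "y": 0, "z": 0, "rx": 0, "ry": 0, "rz": 0, "fingers": 0.5},
    {"x": -0.003, "y": 0, "z": 0, "rx": 0, "ry": 0, "rz": 0, "fingers": 0.5},
    {"x": -0.003, "y": 0, "z": 0, "rx": 0, "ry": 0, "rz": 0, "fingers": 0.5},
    {"x": -0.003, "y": 0, "z": -0.03, "rx": 0, "ry": 0, "rz": 0, "fingers": 0.5},
    {"x": -0.003, "y": 0, "z": -0.08, "rx": 0, "ry": 0, "rz": 0, "fingers": 0.5},
    {"x": -0.003, "y": 0, "z": -0.12, "rx": 0, "ry": 0, "rz": 0, "fingers": 0.5},
    {"x": -0.003, "y": 0, "z": -0.12, "rx": 0, "ry": 0, "rz": 0, "fingers": 0.5}
  ]
}}

```text
time: 25.52
ee_pos: [0.5416, 0.0397, 0.2342]
eef_rot: [0.999, 0.054, 0.003, -0.001]
ft_force: [0.1, -0.4, -0.4]
width: 0.0433
```

```bash
python3 - <<'E'
from h import *
o=look("14")
m=np.ones((480,640),bool); m[280:]=False
t=cw(0,.036); x=tubefit(o["wrist"],(t[0],t[1],.107),h=.056,zmin=.065,rad=.073,mask=m)
t=cw(0,-.108); x=tubefit(o["wrist"],(t[0],t[1],.107),h=.056,zmin=.065,rad=.073,mask=m)
for n in ("top","side"): tubefit(o[n],(.506,.4373,.2759))
print(monitor.read_state()["joint_positions"].round(2))
rel([.507,.4375,.23],-74.2)
E
```

```text
5291 [0.5355 0.0407 0.1041] 6.0 0.0004
4692 [ 0.5513 -0.1028  0.1073] 6.1 0.0005
620 [0.5062 0.437  0.275 ] 15.8 0.0017
447 [0.5056 0.4367 0.2637] 15.1 0.0018
[-1.04  0.3   1.05  1.81 -0.28  1.2  -1.38]
to [0.507  0.4375 0.23  ] -74.2 shift x 0.0100 y -0.3988 z 0.0008 turn rx -0.0000 ry 0.0001 rz -0.0268 rows>= 7
```

View pics/wrist14.png

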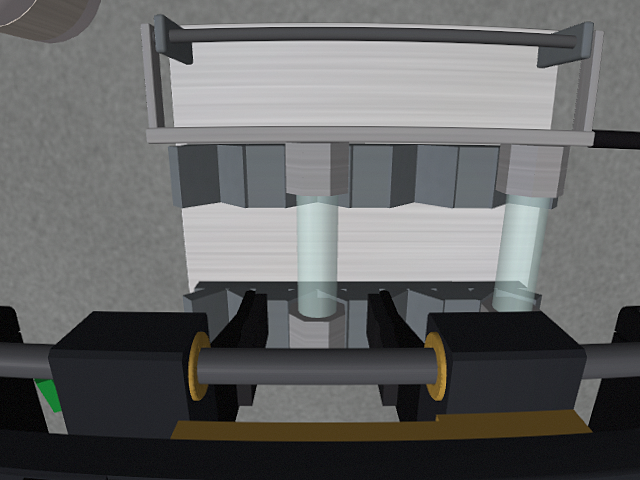

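View pics/side14.png

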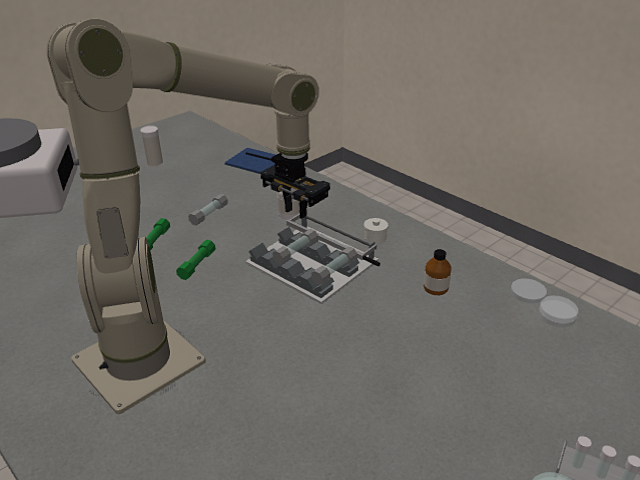

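Call:
{"name": "drive_tool", "arguments": {
  "plan": [
    {"x": 0.01, "y": -0.06, "z": 0, "rx": 0, "ry": 0, "rz": -0.005, "fingers": 0.8},
    {"x": 0.01, "y": -0.12, "z": 0, "rx": 0, "ry": 0, "rz": -0.01, "fingers": 0.8},
    {"x": 0.01, "y": -0.18, "z": 0, "rx": 0, "ry": 0, "rz": -0.015, "fingers": 0.8},
    {"x": 0.01, "y": -0.24, "z": 0, "rx": 0, "ry": 0, "rz": -0.02, "fingers": 0.8},
    {"x": 0.01, "y": -0.3, "z": 0, "rx": 0, "ry": 0, "rz": -0.024, "fingers": 0.8},
    {"x": 0.01, "y": -0.36, "z": 0, "rx": 0, "ry": 0, "rz": -0.0268, "fingers": 0.8},
    {"x": 0.01, "y": -0.399, "z": 0.001, "rx": 0, "ry": 0, "rz": -0.0268, "fingers": 0.8},
    {"x": 0.01, "y": -0.399, "z": 0.001, "rx": 0, "ry": 0, "rz": -0.0268, "fingers": 0.8},
    {"x": 0.01, "y": -0.399, "z": 0.001, "rx": 0, "ry": 0, "rz": -0.0268, "fingers": 0.8}
  ]
}}

```text
time: 26.8
ee_pos: [0.5077, 0.4363, 0.2292]
eef_rot: [0.991, 0.137, -0.0, 0.001]
ft_force: [-0.1, -0.9, 1.0]
width: 0.0694
```

```bash
python3 - <<'E'
from h import *
o=look("15",("wrist",))
m=np.ones((480,640),bool); m[280:]=False
print(monitor.read_state()["joint_positions"].round(2))
x=tubefit(o["wrist"],(.507,.4375,.27),mask=m)
rel([x[0]-.0007,x[1]-.0012,.075],np.degrees(x[2])-90)
E
```

```text
[-1.34  0.58  0.83  1.45 -0.43  1.3  -1.78]
6482 [0.5089 0.4405 0.2646] 15.2 0.0004
to [0.5082 0.4393 0.075 ] -74.8 shift x 0.0012 y -0.0035 z 0.1547 turn rx 0.0002 ry 0.0001 rz 0.0014 rows>= 3
```

View pics/wrist15.png

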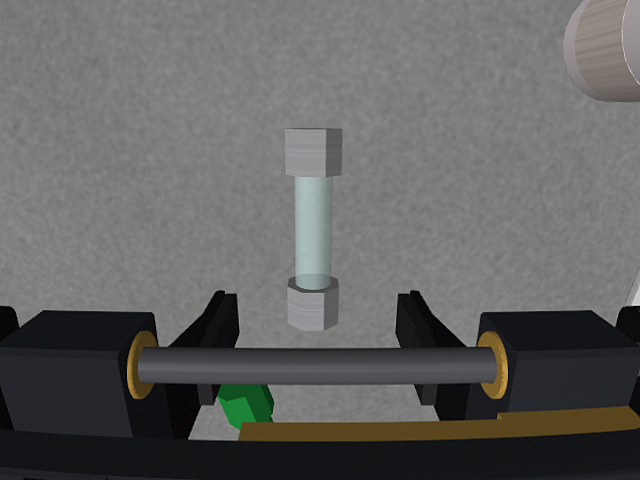

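Call:
{"name": "drive_tool", "arguments": {
  "plan": [
    {"x": 0.001, "y": -0.0035, "z": 0.06, "rx": 0, "ry": 0, "rz": 0.0014, "fingers": 0.8},
    {"x": 0.001, "y": -0.0035, "z": 0.11, "rx": 0, "ry": 0, "rz": 0.0014, "fingers": 0.8},
    {"x": 0.001, "y": -0.0035, "z": 0.143, "rx": 0, "ry": 0, "rz": 0.0014, "fingers": 0.8},
    {"x": 0.001, "y": -0.0035, "z": 0.1545, "rx": 0, "ry": 0, "rz": 0.0014, "fingers": 0.8},
    {"x": 0.001, "y": -0.0035, "z": 0.1545, "rx": 0, "ry": 0, "rz": 0.0014, "fingers": 0.8},
    {"x": 0.001, "y": -0.0035, "z": 0.1545, "rx": 0, "ry": 0, "rz": 0.0014, "fingers": 0},
    {"x": 0.001, "y": -0.0035, "z": 0.1545, "rx": 0, "ry": 0, "rz": 0.0014, "fingers": 0},
    {"x": 0.001, "y": -0.0035, "z": 0.1545, "rx": 0, "ry": 0, "rz": 0.0014, "fingers": 0},
    {"x": 0.001, "y": -0.0035, "z": 0.1545, "rx": 0, "ry": 0, "rz": 0.0014, "fingers": 0},
    {"x": 0.001, "y": -0.0035, "z": 0.1545, "rx": 0, "ry": 0, "rz": 0.0014, "fingers": 0},
    {"x": 0.001, "y": -0.0035, "z": 0.1545, "rx": 0, "ry": 0, "rz": 0.0014, "fingers": 0}
  ],
  "squeeze": 30
}}

```text
time: 28.22
ee_pos: [0.5077, 0.4409, 0.0762]
eef_rot: [0.991, 0.133, 0.0, 0.0]
ft_force: [-0.0, -1.5, 2.2]
width: 0.0272
```

```bash
python3 - <<'E'
from h import *
s=monitor.read_state(); print(s["width"],s["ee_pos"],s["ft_force"])
t=cw(-.014,.108)
rel([t[0],t[1]-.0003,.19],-83.87)
E
```

```text
0.027165389476544444 [0.50765348 0.44088864 0.07616636] [-1.16912265e-03 -1.49373550e+00  2.18594295e+00]
to [0.5135 0.1093 0.19  ] -83.9 shift x -0.0816 y 0.3215 z -0.1138 turn rx 0.0000 ry -0.0001 rz 0.0254 rows>= 6
```

Call:
{"name": "drive_tool", "arguments": {
  "plan": [
    {"x": 0, "y": 0, "z": -0.03, "rx": 0, "ry": 0, "rz": 0, "fingers": 0},
    {"x": 0, "y": 0, "z": -0.08, "rx": 0, "ry": 0, "rz": 0, "fingers": 0},
    {"x": 0, "y": 0, "z": -0.114, "rx": 0, "ry": 0, "rz": 0, "fingers": 0},
    {"x": -0.012, "y": 0.045, "z": -0.114, "rx": 0, "ry": 0, "rz": 0.004, "fingers": 0},
    {"x": -0.026, "y": 0.1, "z": -0.114, "rx": 0, "ry": 0, "rz": 0.008, "fingers": 0},
    {"x": -0.04, "y": 0.155, "z": -0.114, "rx": 0, "ry": 0, "rz": 0.013, "fingers": 0},
    {"x": -0.054, "y": 0.21, "z": -0.114, "rx": 0, "ry": 0, "rz": 0.018, "fingers": 0},
    {"x": -0.068, "y": 0.265, "z": -0.114, "rx": 0, "ry": 0, "rz": 0.0225, "fingers": 0},
    {"x": -0.078, "y": 0.305, "z": -0.114, "rx": 0, "ry": 0, "rz": 0.0254, "fingers": 0},
    {"x": -0.0816, "y": 0.3215, "z": -0.114, "rx": 0, "ry": 0, "rz": 0.0254, "fingers": 0},
    {"x": -0.0816, "y": 0.3215, "z": -0.114, "rx": 0, "ry": 0, "rz": 0.0254, "fingers": 0},
    {"x": -0.0816, "y": 0.3215, "z": -0.114, "rx": 0, "ry": 0, "rz": 0.0254, "fingers": 0}
  ]
}}

```text
time: 29.72
ee_pos: [0.5134, 0.1114, 0.1899]
eef_rot: [0.999, 0.055, 0.0, -0.0]
ft_force: [-0.3, 0.3, -2.5]
width: 0.027
```

```bash
python3 - <<'E'
from h import *
o=look("16",("wrist","side"))
m=np.ones((480,640),bool); m[280:]=False
t=cw(-.014,.108)
s=monitor.read_state(); hz=s["ee_pos"][2]-.0555
print(s["width"],s["ee_pos"],s["joint_positions"].round(2)); tubefit(o["wrist"],(t[0],t[1],.107),h=hz,zmin=hz-.02,mask=m)
rel([t[0],t[1]-.0003,.112],-83.87)
E
```

```text
0.027548670211599315 [0.5133546  0.11119864 0.1898686 ] [-1.18  0.3   1.02  1.89 -0.29  1.1  -1.5 ]
14354 [0.5142 0.1127 0.1068] 6.1 0.0006
to [0.5135 0.1093 0.112 ] -83.9 shift x -0.0000 y 0.0019 z 0.0779 turn rx 0.0000 ry -0.0000 rz 0.0004 rows>= 2
```

View pics/wrist16.png

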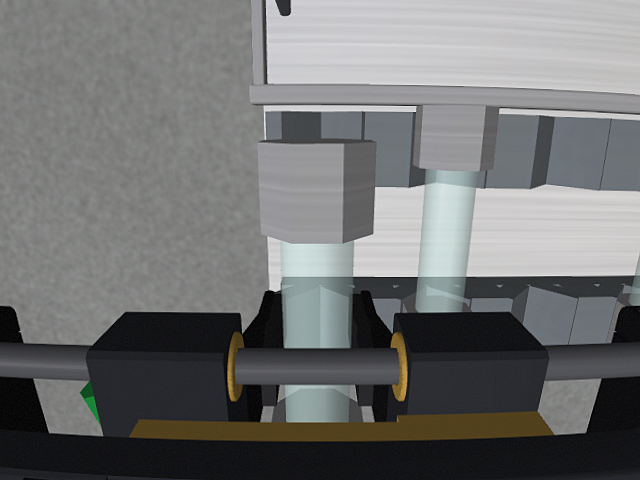

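Call:
{"name": "drive_tool", "arguments": {
  "plan": [
    {"x": 0, "y": 0.0018, "z": 0.03, "rx": 0, "ry": 0, "rz": 0, "fingers": 0},
    {"x": 0, "y": 0.0018, "z": 0.055, "rx": 0, "ry": 0, "rz": 0, "fingers": 0},
    {"x": 0, "y": 0.0018, "z": 0.07, "rx": 0, "ry": 0, "rz": 0, "fingers": 0},
    {"x": 0, "y": 0.0018, "z": 0.075, "rx": 0, "ry": 0, "rz": 0, "fingers": 0},
    {"x": 0, "y": 0.0018, "z": 0.078, "rx": 0, "ry": 0, "rz": 0, "fingers": 0},
    {"x": 0, "y": 0.0018, "z": 0.078, "rx": 0, "ry": 0, "rz": 0, "fingers": 0}
  ]
}}

```text
time: 30.58
ee_pos: [0.5141, 0.1087, 0.1127]
eef_rot: [0.999, 0.054, 0.001, -0.001]
ft_force: [-1.3, 3.4, -1.2]
width: 0.0276
```

Call:
{"name": "drive_tool", "arguments": {
  "plan": [
    {"x": 0, "y": -0.0015, "z": 0.001, "rx": 0, "ry": 0, "rz": 0, "fingers": 0.42},
    {"x": 0, "y": -0.0015, "z": 0.0015, "rx": 0, "ry": 0, "rz": 0, "fingers": 0.42},
    {"x": 0, "y": -0.0015, "z": 0.0015, "rx": 0, "ry": 0, "rz": 0, "fingers": 0.42},
    {"x": 0, "y": -0.0015, "z": 0.0015, "rx": 0, "ry": 0, "rz": 0, "fingers": 0},
    {"x": 0, "y": -0.0015, "z": 0.0015, "rx": 0, "ry": 0, "rz": 0, "fingers": 0},
    {"x": 0, "y": -0.0015, "z": 0.0015, "rx": 0, "ry": 0, "rz": 0, "fingers": 0},
    {"x": 0, "y": -0.0015, "z": 0.0015, "rx": 0, "ry": 0, "rz": 0, "fingers": 0}
  ],
  "squeeze": 25
}}

```text
time: 31.45
ee_pos: [0.5135, 0.1093, 0.1106]
eef_rot: [0.999, 0.054, 0.0, -0.0]
ft_force: [-0.3, 0.2, 0.3]
width: 0.0273
```

Call:
{"name": "drive_tool", "arguments": {
  "plan": [
    {"x": 0.002, "y": 0, "z": 0, "rx": 0, "ry": 0, "rz": 0, "fingers": 0},
    {"x": 0.004, "y": 0, "z": 0, "rx": 0, "ry": 0, "rz": 0, "fingers": 0},
    {"x": 0.006, "y": 0, "z": -0.0005, "rx": 0, "ry": 0, "rz": 0, "fingers": 0},
    {"x": 0.008, "y": 0, "z": -0.0005, "rx": 0, "ry": 0, "rz": 0, "fingers": 0},
    {"x": 0.01, "y": 0, "z": -0.001, "rx": 0, "ry": 0, "rz": 0, "fingers": 0},
    {"x": 0.012, "y": 0, "z": -0.001, "rx": 0, "ry": 0, "rz": 0, "fingers": 0}
  ]
}}

```text
time: 32.2
ee_pos: [0.5256, 0.1105, 0.1115]
eef_rot: [0.999, 0.053, 0.0, 0.0]
ft_force: [-0.3, -0.1, -2.3]
width: 0.0272
```

Call:
{"name": "drive_tool", "arguments": {
  "plan": [
    {"x": 0.001, "y": 0, "z": 0, "rx": 0, "ry": 0, "rz": 0, "fingers": 0},
    {"x": 0.003, "y": 0, "z": 0, "rx": 0, "ry": 0, "rz": 0, "fingers": 0},
    {"x": 0.004, "y": 0, "z": 0, "rx": 0, "ry": 0, "rz": 0, "fingers": 0}
  ]
}}

```text
time: 32.58
ee_pos: [0.5283, 0.1108, 0.111]
eef_rot: [0.999, 0.053, -0.001, -0.0]
ft_force: [-9.2, -0.1, 2.6]
width: 0.0274
```

Call:
{"name": "drive_tool", "arguments": {
  "plan": [
    {"x": 0, "y": 0, "z": 0.0005, "rx": 0, "ry": 0, "rz": 0, "fingers": 0},
    {"x": 0.001, "y": 0, "z": 0.0005, "rx": 0, "ry": 0, "rz": 0, "fingers": 0},
    {"x": 0.003, "y": 0, "z": 0.0005, "rx": 0, "ry": 0, "rz": 0, "fingers": 0},
    {"x": 0.003, "y": 0, "z": 0.0005, "rx": 0, "ry": 0, "rz": 0, "fingers": 0}
  ],
  "squeeze": 35
}}

```text
time: 33.08
ee_pos: [0.5289, 0.1109, 0.1105]
eef_rot: [0.999, 0.053, -0.005, -0.0]
ft_force: [-24.0, -1.6, 19.3]
width: 0.0272
```

```bash
python3 - <<'E'
from h import *
o=look("17",("wrist",))
m=np.ones((480,640),bool); m[280:]=False
t=cw(0,.108); print(t)
x=tubefit(o["wrist"],(t[0],t[1],.107),h=.056,zmin=.065,rad=.073,mask=m)
save(cv2.resize(o["wrist"]["color"][90:270,200:450],None,fx=3,fy=3),"w17c.png")
E
```

```text
[0.52746604 0.11108234 0.        ]
11931 [0.5259 0.1082 0.1563] 9.0 0.0005
```

View pics/w17c.png

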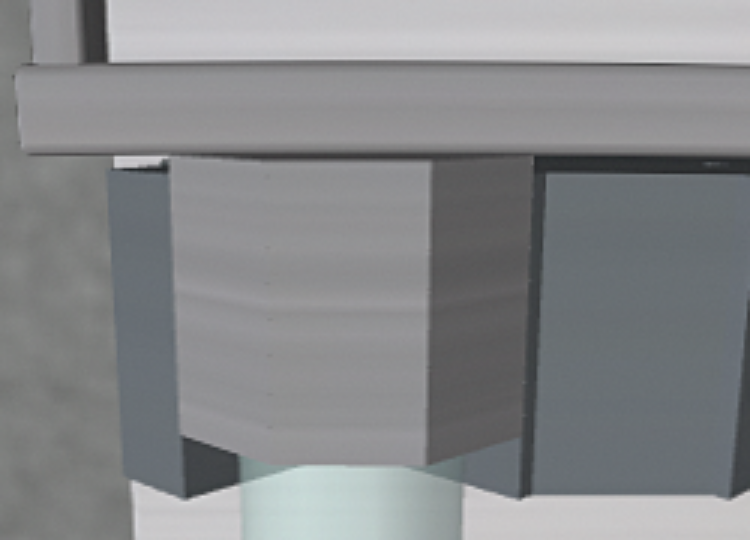

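Call:
{"name": "drive_tool", "arguments": {
  "plan": [
    {"x": -0.002, "y": 0, "z": 0, "rx": 0, "ry": 0, "rz": 0, "fingers": 0.5},
    {"x": -0.002, "y": 0, "z": 0, "rx": 0, "ry": 0, "rz": 0, "fingers": 0.5},
    {"x": -0.002, "y": 0, "z": 0, "rx": 0, "ry": 0, "rz": 0, "fingers": 0.5},
    {"x": -0.002, "y": 0, "z": 0, "rx": 0, "ry": 0, "rz": 0, "fingers": 0.5},
    {"x": -0.002, "y": 0, "z": -0.03, "rx": 0, "ry": 0, "rz": 0, "fingers": 0.5},
    {"x": -0.002, "y": 0, "z": -0.08, "rx": 0, "ry": 0, "rz": 0, "fingers": 0.5},
    {"x": -0.002, "y": 0, "z": -0.14, "rx": 0, "ry": 0, "rz": 0, "fingers": 0.5},
    {"x": -0.002, "y": 0, "z": -0.16, "rx": 0, "ry": 0, "rz": 0, "fingers": 0.5},
    {"x": -0.002, "y": 0, "z": -0.16, "rx": 0, "ry": 0, "rz": 0, "fingers": 0.5}
  ]
}}

```text
time: 34.25
ee_pos: [0.5311, 0.1112, 0.2724]
eef_rot: [0.999, 0.054, 0.001, -0.001]
ft_force: [0.0, -0.2, -0.8]
width: 0.0438
```

```bash
python3 - <<'E'
from h import *
o=look("18")
m=np.ones((480,640),bool); m[280:]=False
for v in (.108,.036,-.108):
    t=cw(0,v); x=tubefit(o["wrist"],(t[0],t[1],.107),h=.056,zmin=.067,rad=.070,mask=m); print(t)
    tubefit(o["side"],(t[0],t[1],.107),h=.056,zmin=.063,rad=.071)
s=monitor.read_state(); print(s["ee_pos"],s["joint_positions"].round(2))
rel([.6379,-.165,.27],6.1)
E
```

```text
4358 [0.5355 0.1038 0.3145] 18.0 0.0018
[0.52746604 0.11108234 0.        ]
288 [0.5257 0.1076 0.0999] 5.7 0.0016
4121 [0.5391 0.0459 0.0059] 0.3 0.0009
[0.53515535 0.03949411 0.        ]
374 [0.5348 0.0425 0.106 ] 6.1 0.0031
3073 [ 0.5516 -0.1025  0.1025] 5.9 0.0005
[ 0.55053396 -0.10368234  0.        ]
335 [ 0.5499 -0.1058  0.0959] 5.5 0.0015
[0.52984845 0.1110907  0.26991611] [-1.2   0.25  1.07  1.76 -0.23  1.27 -1.54]
to [ 0.6379 -0.165   0.27  ] 6.1 shift x 0.0779 y 0.2861 z -0.0001 turn rx -0.0001 ry 0.0002 rz -0.2499 rows>= 9
```

View pics/wrist18.png

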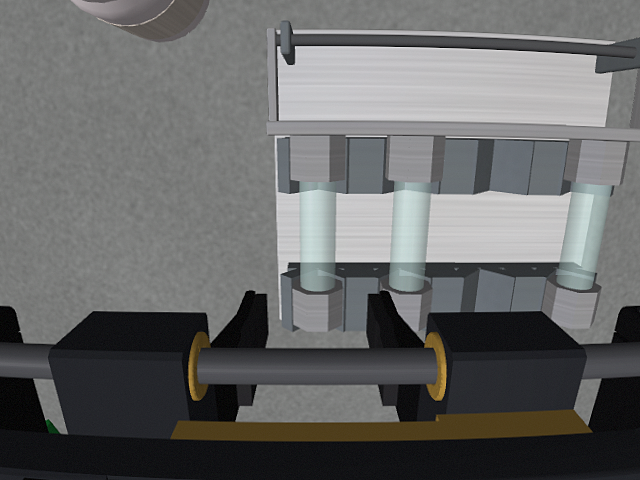

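View pics/top18.png

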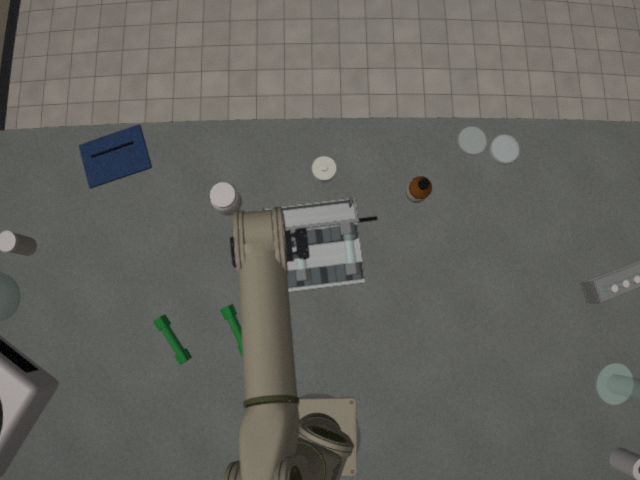

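Call:
{"name": "drive_tool", "arguments": {
  "plan": [
    {"x": 0.078, "y": 0.286, "z": 0, "rx": 0, "ry": 0, "rz": -0.25, "fingers": 0.6},
    {"x": 0.078, "y": 0.286, "z": 0, "rx": 0, "ry": 0, "rz": -0.25, "fingers": 0.6},
    {"x": 0.078, "y": 0.286, "z": 0, "rx": 0, "ry": 0, "rz": -0.25, "fingers": 0.6},
    {"x": 0.078, "y": 0.286, "z": 0, "rx": 0, "ry": 0, "rz": -0.25, "fingers": 0.6},
    {"x": 0.078, "y": 0.286, "z": 0, "rx": 0, "ry": 0, "rz": -0.25, "fingers": 0.6},
    {"x": 0.078, "y": 0.286, "z": 0, "rx": 0, "ry": 0, "rz": -0.25, "fingers": 0.6},
    {"x": 0.078, "y": 0.286, "z": 0, "rx": 0, "ry": 0, "rz": -0.25, "fingers": 0.6},
    {"x": 0.078, "y": 0.286, "z": 0, "rx": 0, "ry": 0, "rz": -0.25, "fingers": 0.6},
    {"x": 0.078, "y": 0.286, "z": 0, "rx": 0, "ry": 0, "rz": -0.25, "fingers": 0.6},
    {"x": 0.078, "y": 0.286, "z": 0, "rx": 0, "ry": 0, "rz": -0.25, "fingers": 0.6},
    {"x": 0.078, "y": 0.286, "z": 0, "rx": 0, "ry": 0, "rz": -0.25, "fingers": 0.6}
  ]
}}

```text
time: 35.78
ee_pos: [0.6382, -0.165, 0.2702]
eef_rot: [0.67, 0.743, -0.0, -0.0]
ft_force: [0.1, -1.1, -0.1]
width: 0.0526
```

```bash
python3 - <<'E'
from h import *
o=look("19")
s=monitor.read_state(); print(s["ee_pos"],s["joint_positions"].round(2),s["width"])
rel([.6379,-.165,.1075],6.13)
save(cv2.resize(o["side"]["color"][180:330,220:420],None,fx=4,fy=4),"side19c.png")
E
```

```text
[ 0.63841507 -0.16493272  0.27069176] [-0.31  0.49  0.7   1.42 -0.32  1.35  0.51] 0.052329610706714325
to [ 0.6379 -0.165   0.1075] 6.1 shift x -0.0000 y -0.0005 z 0.1632 turn rx -0.0000 ry -0.0000 rz -0.0003 rows>= 3
```

View pics/wrist19.png

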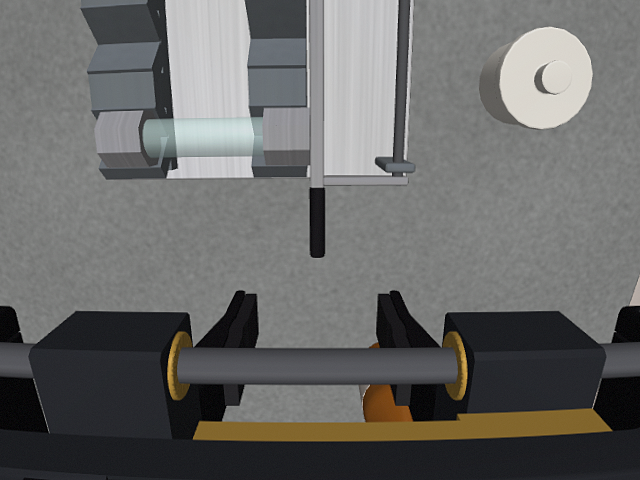

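View pics/side19c.png

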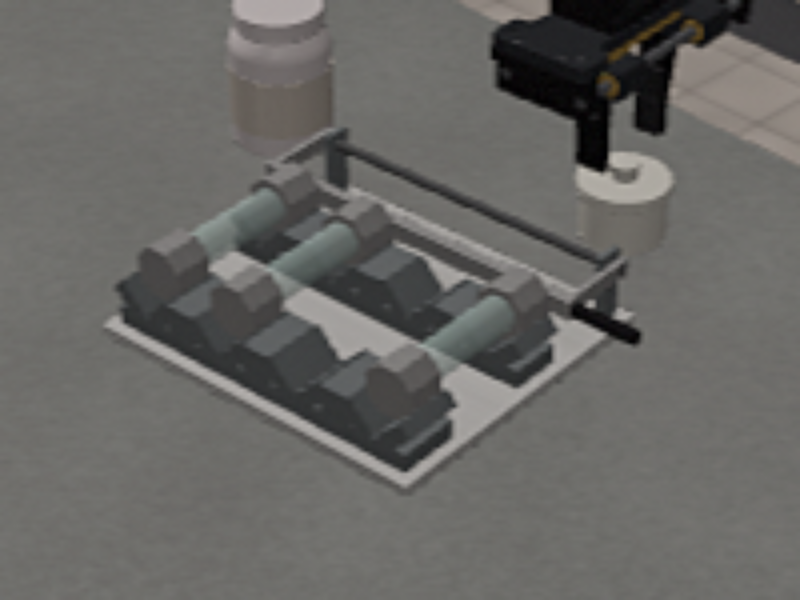

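Call:
{"name": "drive_tool", "arguments": {
  "plan": [
    {"x": 0, "y": 0, "z": 0.06, "rx": 0, "ry": 0, "rz": 0, "fingers": 0.6},
    {"x": 0, "y": 0, "z": 0.11, "rx": 0, "ry": 0, "rz": 0, "fingers": 0.6},
    {"x": 0, "y": 0, "z": 0.145, "rx": 0, "ry": 0, "rz": 0, "fingers": 0.6},
    {"x": 0, "y": 0, "z": 0.162, "rx": 0, "ry": 0, "rz": 0, "fingers": 0.6},
    {"x": 0, "y": 0, "z": 0.162, "rx": 0, "ry": 0, "rz": 0, "fingers": 0.6},
    {"x": 0, "y": 0, "z": 0.162, "rx": 0, "ry": 0, "rz": 0, "fingers": 0},
    {"x": 0, "y": 0, "z": 0.162, "rx": 0, "ry": 0, "rz": 0, "fingers": 0},
    {"x": 0, "y": 0, "z": 0.162, "rx": 0, "ry": 0, "rz": 0, "fingers": 0},
    {"x": 0, "y": 0, "z": 0.162, "rx": 0, "ry": 0, "rz": 0, "fingers": 0},
    {"x": 0, "y": 0, "z": 0.162, "rx": 0, "ry": 0, "rz": 0, "fingers": 0},
    {"x": 0, "y": 0, "z": 0.162, "rx": 0, "ry": 0, "rz": 0, "fingers": 0}
  ],
  "squeeze": 15
}}

```text
time: 37.3
ee_pos: [0.6382, -0.165, 0.1091]
eef_rot: [0.668, 0.744, 0.0, -0.0]
ft_force: [-3.9, 0.8, 3.3]
width: 0.0116
```

Call:
{"name": "drive_tool", "arguments": {
  "plan": [
    {"x": 0, "y": 0.0003, "z": -0.006, "rx": 0, "ry": 0, "rz": 0, "fingers": 0},
    {"x": 0, "y": 0.0012, "z": -0.0119, "rx": 0, "ry": 0, "rz": 0, "fingers": 0},
    {"x": 0, "y": 0.0047, "z": -0.0234, "rx": 0, "ry": 0, "rz": 0, "fingers": 0},
    {"x": 0, "y": 0.0105, "z": -0.0339, "rx": 0, "ry": 0, "rz": 0, "fingers": 0},
    {"x": 0, "y": 0.0182, "z": -0.043, "rx": 0, "ry": 0, "rz": 0, "fingers": 0},
    {"x": 0, "y": 0.0276, "z": -0.0505, "rx": 0, "ry": 0, "rz": 0, "fingers": 0},
    {"x": 0, "y": 0.0383, "z": -0.0559, "rx": 0, "ry": 0, "rz": 0, "fingers": 0},
    {"x": 0, "y": 0.0498, "z": -0.0591, "rx": 0, "ry": 0, "rz": 0, "fingers": 0},
    {"x": 0, "y": 0.06, "z": -0.06, "rx": 0, "ry": 0, "rz": 0, "fingers": 0},
    {"x": 0, "y": 0.06, "z": -0.06, "rx": 0, "ry": 0, "rz": 0, "fingers": 0}
  ]
}}

```text
time: 38.55
ee_pos: [0.6994, -0.1594, 0.1718]
eef_rot: [0.668, 0.744, 0.001, 0.002]
ft_force: [-0.8, -1.6, 4.3]
width: 0.0115
```

```bash
python3 - <<'E'
from h import *
o=look("20",("wrist","side"))
s=monitor.read_state(); d=s["ee_pos"][:2]-CR[:2]; print("u",d@[np.cos(CR[2]),np.sin(CR[2])],s["ft_force"])
save(cv2.resize(o["side"]["color"][180:330,220:420],None,fx=4,fy=4),"side20c.png")
E
```

```text
u 0.14202085358886934 [-0.9102639  -2.38383507  5.69909113]
```

View pics/wrist20.png

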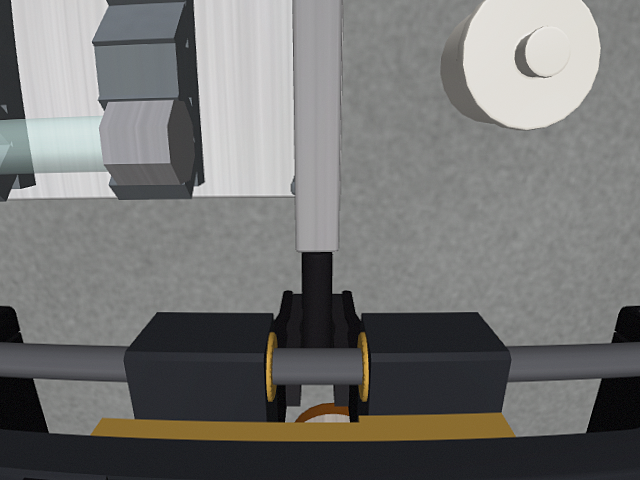

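View pics/side20c.png

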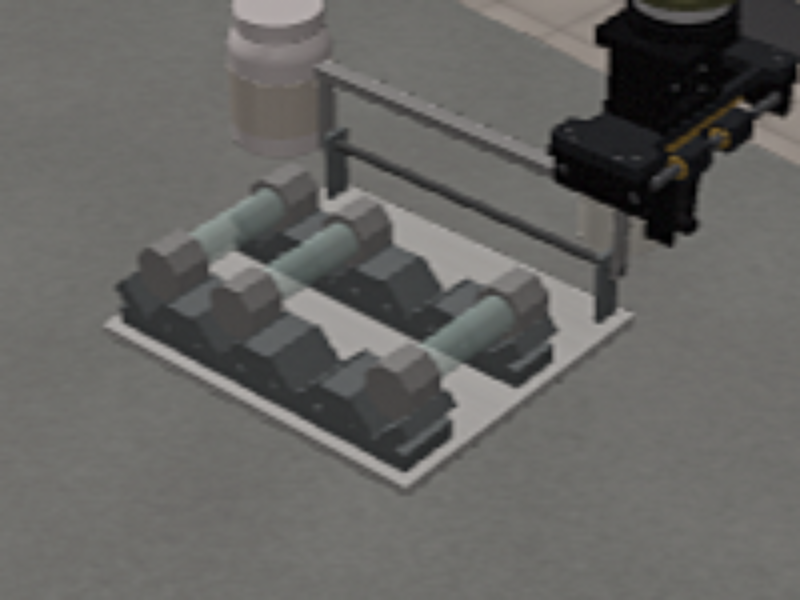

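Call:
{"name": "drive_tool", "arguments": {
  "plan": [
    {"x": 0, "y": 0, "z": 0, "rx": 0, "ry": 0, "rz": 0, "fingers": 0.6},
    {"x": 0, "y": 0, "z": 0, "rx": 0, "ry": 0, "rz": 0, "fingers": 0.6},
    {"x": 0, "y": 0, "z": 0, "rx": 0, "ry": 0, "rz": 0, "fingers": 0.6},
    {"x": 0, "y": 0, "z": 0, "rx": 0, "ry": 0, "rz": 0, "fingers": 0.6},
    {"x": 0, "y": 0, "z": -0.04, "rx": 0, "ry": 0, "rz": 0, "fingers": 0.6},
    {"x": 0, "y": 0, "z": -0.1, "rx": 0, "ry": 0, "rz": 0, "fingers": 0.6},
    {"x": 0, "y": 0, "z": -0.16, "rx": 0, "ry": 0, "rz": 0, "fingers": 0.6},
    {"x": 0, "y": 0, "z": -0.16, "rx": 0, "ry": 0, "rz": 0, "fingers": 0.6}
  ]
}}

```text
time: 39.65
ee_pos: [0.6992, -0.1596, 0.335]
eef_rot: [0.668, 0.744, 0.002, 0.004]
ft_force: [-0.5, 0.1, 0.2]
width: 0.052
```

```bash
python3 - <<'E'
from h import *
o=look("21")
s=monitor.read_state(); print(s["ee_pos"])
for n in ("wrist","top","side"):
    P=cloud(o[n]).reshape(-1,3); P=P[np.isfinite(P).all(1)]
    d=P[:,:2]-CR[:2]; u=d@[np.cos(CR[2]),np.sin(CR[2])]; v=d@[-np.sin(CR[2]),np.cos(CR[2])]
    m=(P[:,2]>.1)&(P[:,2]<.14)&(u>.1)&(u<.17)&(v>-.142)&(v<.142)
    print(n,m.sum(),np.percentile(u[m],[5,50,95]).round(4),np.percentile(P[m,2],[50,95]).round(4))
save(cv2.resize(o["side"]["color"][180:330,220:420],None,fx=4,fy=4),"side21c.png")
for l in ("jar","bottle","weighing_pot"): print(l,[np.round(d["centre"],3).tolist() for d in nets.find_in(l,"side")][:1])
for v in (.108,.036,-.108):
    t=cw(0,v); print(t); tubefit(o["side"],(t[0],t[1],.107),h=.056,zmin=.063,rad=.071)
E
```

```text
[ 0.69789533 -0.15837209  0.32794973]
wrist 3986 [0.1371 0.1442 0.1512] [0.1208 0.1221]
top 572 [0.1313 0.1386 0.1464] [0.1193 0.1249]
side 472 [0.129  0.1357 0.1476] [0.1189 0.1234]
jar [[0.68, 0.236, 0.079]]
bottle []
weighing_pot [[0.786, -0.041, 0.043]]
[0.52746604 0.11108234 0.        ]
290 [0.5245 0.1066 0.0848] 4.9 0.0018
[0.53515535 0.03949411 0.        ]
373 [0.5341 0.0421 0.0844] 4.8 0.0033
[ 0.55053396 -0.10368234  0.        ]
331 [ 0.5497 -0.105   0.0963] 5.5 0.0015
```

View pics/wrist21.png

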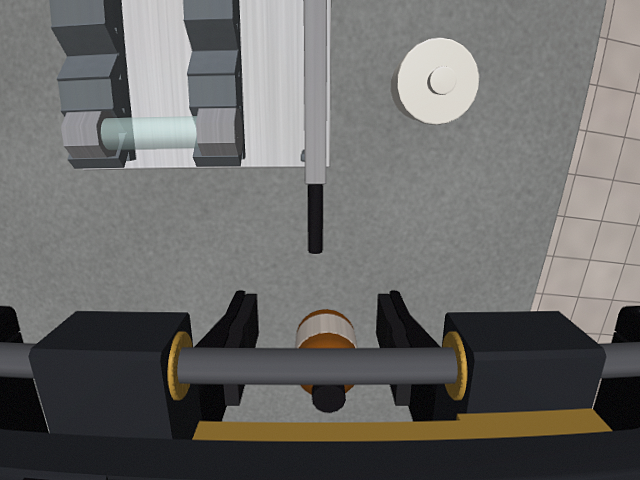

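View pics/side21c.png

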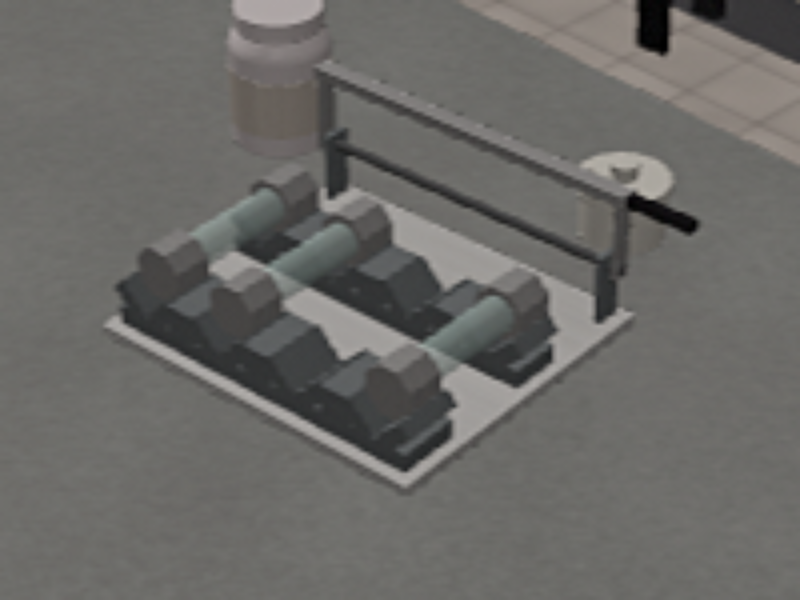

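View pics/top21.png

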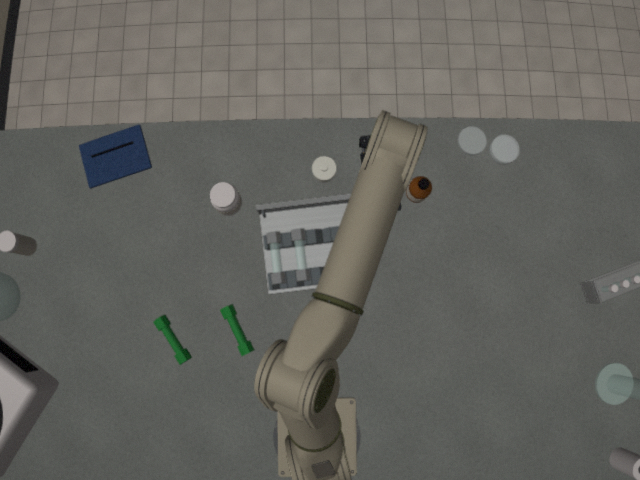

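```bash
python3 - <<'E'
from h import *
rel([.53,.03,.34],-83.87)
a=np.load("side19.npz")["color"].astype(int);b=np.load("side21.npz")["color"].astype(int)
d=abs(a-b).max(-1)[215:300,245:365]; print((d>25).sum(), np.argwhere(d>25)[:8].tolist(), "max",d.max())
E
```

```text
to [0.53 0.03 0.34] -83.9 shift x 0.2051 y -0.1467 z -0.0121 turn rx -0.0004 ry 0.0001 rz 0.2500 rows>= 9
365 [[0, 51], [0, 52], [0, 54], [0, 92], [0, 93], [0, 94], [0, 95], [0, 96]] max 156
```

Call:
{"name": "drive_tool", "arguments": {
  "plan": [
    {"x": 0.205, "y": -0.147, "z": -0.012, "rx": 0, "ry": 0, "rz": 0.25, "fingers": 0.6},
    {"x": 0.205, "y": -0.147, "z": -0.012, "rx": 0, "ry": 0, "rz": 0.25, "fingers": 0.6},
    {"x": 0.205, "y": -0.147, "z": -0.012, "rx": 0, "ry": 0, "rz": 0.25, "fingers": 0.6},
    {"x": 0.205, "y": -0.147, "z": -0.012, "rx": 0, "ry": 0, "rz": 0.25, "fingers": 0.6},
    {"x": 0.205, "y": -0.147, "z": -0.012, "rx": 0, "ry": 0, "rz": 0.25, "fingers": 0.6},
    {"x": 0.205, "y": -0.147, "z": -0.012, "rx": 0, "ry": 0, "rz": 0.25, "fingers": 0.6},
    {"x": 0.205, "y": -0.147, "z": -0.012, "rx": 0, "ry": 0, "rz": 0.25, "fingers": 0.6},
    {"x": 0.205, "y": -0.147, "z": -0.012, "rx": 0, "ry": 0, "rz": 0.25, "fingers": 0.6},
    {"x": 0.205, "y": -0.147, "z": -0.012, "rx": 0, "ry": 0, "rz": 0.25, "fingers": 0.6},
    {"x": 0.205, "y": -0.147, "z": -0.012, "rx": 0, "ry": 0, "rz": 0.25, "fingers": 0.6},
    {"x": 0.205, "y": -0.147, "z": -0.012, "rx": 0, "ry": 0, "rz": 0.25, "fingers": 0.6}
  ]
}}

```text
time: 41.32
ee_pos: [0.5299, 0.0296, 0.3407]
eef_rot: [0.998, 0.055, -0.0, 0.0]
ft_force: [-0.5, -0.1, -0.1]
width: 0.0525
```

```bash
python3 - <<'E'
from h import *
o=look("22")
m=np.ones((480,640),bool); m[290:]=False
for v in (.108,.036,-.108):
    t=cw(0,v); print(t); tubefit(o["wrist"],(t[0],t[1],.107),h=.056,zmin=.06,rad=.079,mask=m)
P=cloud(o["wrist"])[:290].reshape(-1,3); P=P[np.isfinite(P).all(1)]
d=P[:,:2]-CR[:2]; u=d@[np.cos(CR[2]),np.sin(CR[2])]; v=d@[-np.sin(CR[2]),np.cos(CR[2])]
for vv in (.108,.036,-.108):
    k=(abs(v-vv)<.02)&(P[:,2]>.068)&(P[:,2]<.085)&(u>0)&(u<.1); print("far end u",np.percentile(u[k],[98,99.5]).round(4))
for l in ("jar","bottle","weighing_pot"): print(l,[np.round(d["centre"],3).tolist() for d in nets.find_in(l,"top")][:2])
E
```

```text
[0.52746604 0.11108234 0.        ]
7903 [0.5419 0.0997 0.3423] 19.6 0.0073
[0.53515535 0.03949411 0.        ]
7867 [ 0.5454  0.0537 -0.088 ] -5.0 0.0072
[ 0.55053396 -0.10368234  0.        ]
5627 [ 0.5524 -0.1026  0.106 ] 6.1 0.0005
far end u [0.0763 0.0771]
far end u [0.0761 0.0769]
far end u [0.0762 0.0769]
jar [[0.693, 0.249, 0.123], [0.688, -0.042, 0.122]]
bottle [[0.718, -0.305, 0.085]]
weighing_pot [[0.792, -0.029, 0.053]]
```

View pics/wrist22.png

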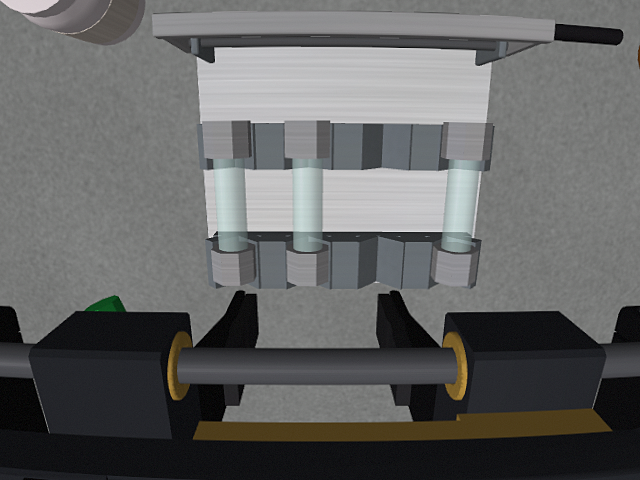

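All three far ends line up to within 0.2 mm, the bar is upright and the bystanders are where they started, so I'm handing in.

```bash
python3 -c "
from h import *
print(workorder.close_job())"
```

```text
the job is handed in; nothing more can be done
None
```

The job is done and handed in at about 41 s of the 210 s allowed. I swung the bar fully down and laid all three glass tubes in the grooves at y = -108, +36 and +108 mm. I pushed each one against the lowered bar with 24 to 30 N, then swung the bar back upright. No fourth tube was on the bench, and I left the two green look-alikes alone.

**Last checks that agreed:**
- **Tubes:** the last wrist view puts the far ends of all three at the same depth within 0.2 mm, at u ≈ 76 mm against the nominal 75. That 1 mm is within the camera calibration error.
- **Bar:** the handle moved 61 mm along cradle x from the down position, which puts the bar upright. The wrist, top and side views place the upright bar at u = 144, 139 and 136 mm (nominal 140).
- **Bystanders:** the jar, bottle and weighing pot read within a few mm of their starting positions.

**Checks that failed or disagreed:**
- **Tube fits:** in the last wrist view my shape fits for the tubes at +36 and +108 mm were thrown off by neighbouring collars. For those two I relied on the far-end depths and the picture.
- **Side view:** a before-and-after comparison of the side pictures around the tubes showed 365 changed pixels. I took these to be the bar's own movement but did not separate them out.
- **Bottle:** the network missed it in one side view but found it from the top.

I noticed no knocked tube and no slackened grip.

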